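Clear stale biscuits into the pedal bin

ROBOT

A 7-joint arm with a two-finger parallel gripper is mounted at the origin on the work surface. World frame = base frame: x ahead of the robot, y to its left, z up, the work surface at z = 0. Lengths are in mm, angles in rad, forces in N, time in s.
With the tool pointing down it reaches from about 400 to 900 mm from the base axis. Payload 5.5 kg.
Tool frame: the origin (TCP) lies at the very end of the fingers, on their centre line; the grasp point (between the pads) lies 19 mm behind it; z points along the fingers, y is the line along which they close (so a half turn about z gives the same grasp; the last joint's range is limited). The gripper opens to 92 mm and grips with 3 to 60 N. Pads are 19 mm wide; open, the fingers measure 130 mm over their backs; the gripper's body (75 mm by 190 mm) begins 47 mm behind the grasp point.
Start: joints at [-0.932, 0.501, -0.427, 1.55, 0.221, 1.138, -0.21], TCP at [238.524, 604.654, 226.729] pointing down, gripper open.
Joint ranges: [-2.88, 2.88], [-0.31, 2.03], [-1.54, 1.56], [0.2, 2.42], [-1.41, 4.55], [0.19, 2.02], [-2.57, 2.57]. Speed limits (rad/s): [2.57, 2.57, 3.14, 3.14, 3.14, 3.14, 3.14].

INTERFACE

Orientations are given as a rotation vector (axis times angle).
In Python, from bench import monitor, viewer, hand_in gives the robot as it stands.
- The arm moves only by the tool play_rows, never from a script. Its argument "increments" is a list of rows, each a list of 6 numbers: the shift along the tool's x, y, z as a fraction of full scale, then the turn, a rotation vector about the tool's x, y, z as a fraction of full scale. A call has 1 to 5 rows; each row is the pose to reach, as a shift and turn from the pose commanded when the call began, along the tool's axes at that moment, turning the shorter way round; what a row does not reach only later rows make up. Full scale, the value 1, is 100 mm for a shift and 180 degrees for a turn. A row lasts 1/8 s, in which the tool goes at most 62.5 mm and 10.7 degrees, less where a joint would pass 70% of its speed; a pose out of reach is approached as far as the arm can. A call with a number of a shift or a turn outside -1 to 1 is refused whole. A call with a gripper value outside its range is refused whole. "claw" is the closure, from 0 (fully open) to 1 (shut), set as the call begins (left out, the last holds). The fingers move at their own pace and stop on an object; "force" is the grip in N (left out, the last holds). Time passes only in rows, so rows that repeat a pose let the fingers close. It gives the time, the measured TCP pose, the force, the opening and the grip force at its end, in the units of the state.
- monitor.sense(): the state, without advancing time (a new reading comes with each control period).
- viewer.grab_frame(name): name is "scene" or "top" or "wrist"; returns the picture (480x640x3 uint8, red, green, blue); there is no depth.
- viewer.camera_model(name): a dict with "fx", "fy", "cx", "cy" (pixels), "rvec" (rotation vector, rad) and "tvec" (3), from world to camera coordinates, as OpenCV has them. Camera axes: x right, y down, z forward; pixel columns grow to the right and rows downward; lengths in mm; the calibration is good to about 2 mm. A picture is of the moment at which its call begins: read the wrist's pose just before it. camera_model takes no time and is no camera call; for the wrist camera it gives the pose at the moment of the call.
- hand_in(): hands the job in; it is judged then, once.
The state is a dict: "time_s": time; "q": joint angles; "qvel": joint speeds; "effort": joint torques, N m; "tcp_pos": TCP position; "tool_rot": TCP orientation; "wrist_force": force on the tool from outside, world axes, zero at the start; "wrist_torque": the same for the moment, N m; "grip_width": opening from 0.0 (shut) to 1.0 (fully open); "gripper_force": force on a finger pad.
Only numpy, scipy, OpenCV 4.12 (cv2) and the standard library are available. Lean on these libraries where they do the work, as an engineer would, in place of code of your own. Each camera call takes 0.05 s, during which the arm holds its last target. There are 200 camera calls.

TASK

Throw out the stale biscuits left on the cookie sheet. Press the bin's pedal right down to its stop so that the lid swings up and stays open, then lift every biscuit off the sheet with the turner - slide its blade under, never touch the food with the gripper - and tip it into the bin. To finish, lay the turner back flat on its spoon rest and shut the bin's lid, leaving the jars and other things on the worktop undisturbed.

Things in the scene. Friction and masses are not known exactly. Their poses are not given: they have to be found in the camera images.
- bin: fixed rectangular steel pedal bin, 150 (x) x 200 (y) x 170 mm high, open-topped under its lid; origin under its centre on the worktop, x points from its front (pedal side) to its back (hinge side), z up. Walls 4 mm, inner floor 36 mm above the worktop. Its front roughly faces the robot.
- bin_mouth (a point): centre of the bin's mouth, 170 mm above the worktop; axes as the bin's
- bin_pedal (a joint): pedal angle: 0 up, 0.20 rad at its firm rubber stop; springs back up. Hinged across the bin 163 mm behind the pad's centre, the pad sinks 32 mm. Takes about 10 N on the pad, up to 16 N if pressed fast. A push rod swings the lid up in proportion (lid about 9.4 x pedal angle); the rod only pushes, so a lid that stands open stays when the pedal returns
- pedal_pad (a point): centre of the top of the pedal's black ribbed pad, 52 (x) x 75 (y) mm, about 48 mm above the worktop when up and 15 mm when down. It stands out of the foot of the bin's front, its centre 58 mm in front of the front wall. z: normal of the pad
- bin_lid (a joint): lid angle: 0 shut, 1.92 rad fully open; hinged along the bin's top back edge. Past upright (more than about 1.6 rad) it leans back and stays open by its weight; short of upright (below about 1.5 rad) it sinks shut by itself, softly, in 2 to 3 s. 150 g: pulled forward with 1 to 2 N near its edge it comes over
- bin_lid_edge (a point): middle of the lid's free edge (front edge when shut, top edge when open, then about 310 mm above the worktop); lid 156 x 206 mm, 12 mm thick. Its x axis points from the free edge to the hinge, z is the lid's outer face (up when shut, to the rear when open)
- bin_lid_hinge (a point): a point on the lid's hinge axis, 75 mm behind the bin's centre, 171 mm up; the axis is the bin's y
- sheet: fixed aluminium cookie sheet 210 (x) x 320 (y) mm; top of its floor 4 mm above the worktop; rims 5 mm thick, 18 mm high (21 mm with the bead) along its +x side and both y sides, no rim along its -x side, where the turner can slide in. Origin under its centre; z up. A biscuit pushed in +x stops against the +x rim (inner face at x = +100 mm)
- biscuit0: round oat biscuit, 78 mm across, 14 mm thick, 60 g, flat underside 60 mm across with an edge bevelled up to 5.5 mm height; origin at the centre of its underside, z up. Lies on the cookie sheet; may be absent
- biscuit1: round oat biscuit, 78 mm across, 14 mm thick, 60 g, flat underside 60 mm across with an edge bevelled up to 5.5 mm height; origin at the centre of its underside, z up. Lies on the cookie sheet; may be absent
- biscuit2: round oat biscuit, 78 mm across, 14 mm thick, 60 g, flat underside 60 mm across with an edge bevelled up to 5.5 mm height; origin at the centre of its underside, z up. Lies on the cookie sheet; may be absent
- turner: cranked steel turner, 190 g: flat blade 90 (x) x 70 (y) x 2 mm, neck, black handle 20 mm wide (y), 24 mm high, from x = -75 to -195 mm, its centre line 46 mm (front) to 58 mm (rear) above the blade's underside. Origin: centre of the blade's underside; x to the front edge, z up. Stands flat on its blade (mass centre at x = -30 mm). Slippery blade: a biscuit slides off at about 0.4 rad of tilt
- turner_grip (a point): good place to grip the handle across its 20 mm width: on the handle's centre line, at x = -112 mm, 50 mm above the blade's underside; axes as the turner's
- turner_tip (a point): middle of the blade's front edge, at its underside; axes as the turner's
- rest: fixed white ceramic spoon rest 130 (x) x 100 (y) mm, floor 6 mm above the worktop, 11 mm high rim on the +x side and both y sides (inner 121 x 88 mm); the turner's blade lies on it, handle over its open -x side. Origin under its centre; z up
- jam_jar: bystander: jar, 72 mm across, 85 mm high; origin under its centre
- spice_jar: bystander: slim jar, 48 mm across, 80 mm high; origin under its centre
- tea_tin: bystander: squat round tin, 85 mm across, 60 mm high; origin under its centre
- mug: bystander: mug, 80 mm across, 90 mm high; origin under its centre
- pasta_box: bystander: carton lying flat, 120 x 55 x 45 mm; origin under its centre
- bowl: bystander: wooden bowl, 120 mm across, 55 mm high; origin under its centre
Things that resemble listed ones, but are neither listed nor needed, are in the scene too. Several things have the shape of the rest; the one meant has the colours described above.

How it is judged:
By the outcome, as a careful person would: the job done as asked, in the order asked, and still so for the second after the job is handed in, with the robot touching nothing.
Of biscuit0, biscuit1, biscuit2 only 2 to 3 are there at a start; the rules pass over those that are not, and their reading is None.
At some moment in a run one of turner, biscuit0, biscuit1, biscuit2 may be knocked a few centimetres aside while the robot is not near it.
It also fails if it takes over 210 s, if anything falls off the work surface, if the arm or the gripper's body presses on something with over 40 N, if the wrist force passes 120 N, or if a joint passes its speed limit or range.

## Working session

There is one attempt and no reset: what is moved stays moved. The work goes in short steps, Python scripts to look and compute and a tool call to move; the robot and the scene stay as the last step left them, time stands still between calls to the robot, and variables do not carry over. Pictures are saved under pics/ and viewed, at most 14 in all, crops included, and the job is handed in when it is done.

Besides the shell and the picture viewer there is one more tool, called after ">>>" as name(argument=value, ...), one argument or row to a line, values as JSON. play_rows: Moves the arm, as the interface text tells. Its arguments: {"type":"object","properties":{"increments":{"type":"array"},"claw":{"type":"number"},"force":{"type":"number"}},"required":["increments"]}

```bash
ls; mkdir -p pics; python3 - <<'E'
from bench import monitor, viewer
import cv2
print(monitor.sense())
for n in ("scene","top"):
    im=viewer.grab_frame(n); cv2.imwrite(f"pics/{n}0.png",im[:,:,::-1]); print(viewer.camera_model(n))
E
```

```text
pics
{'time_s': 0.0, 'q': array([-0.93178536,  0.50181507, -0.42681603,  1.55145031,  0.22078182,
        1.13827895, -0.21028361]), 'qvel': array([-0.00126457,  0.00015485,  0.00070742,  0.00042551, -0.00092687,
       -0.00092222,  0.0010913 ]), 'effort': array([ 1.37246636e-03, -5.66589367e+01, -5.81555441e+00, -2.79104054e+01,
       -6.85937307e-02,  3.11048271e-02,  1.80524598e-04]), 'tcp_pos': array([238.33362472, 603.98395484, 225.70095738]), 'tool_rot': array([-5.86640060e-01, -3.08588270e+00,  2.89843853e-03]), 'wrist_force': array([-0.38021228, -0.34622656,  0.64273389]), 'wrist_torque': array([ 0.00979322, -0.03590976, -0.01471723]), 'gripper_force': 0.0, 'grip_width': 1.0004416409578512}
{'fx': 471.36255932507333, 'fy': 471.36255932507333, 'cx': 321.73630750929357, 'cy': 240.51930136232693, 'rvec': array([ 2.07202003,  0.68337643, -0.39076107]), 'tvec': array([-443.51621518,  -53.06997784, 1347.67794072])}
{'fx': 525.2644132376231, 'fy': 525.2644132376231, 'cx': 318.16370855256315, 'cy': 251.79743611683895, 'rvec': array([ 2.0940348 , -2.13522978,  0.21310385]), 'tvec': array([  52.31222137,  545.70827339, 1182.15824981])}
```

View pics/top0.png

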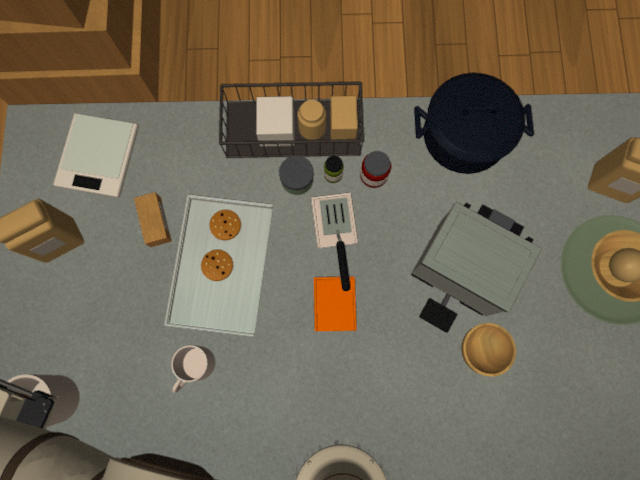

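View pics/scene0.png

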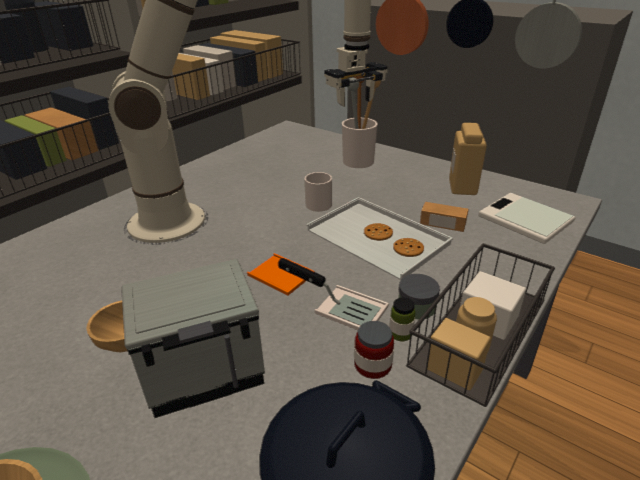

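The top view shows two biscuits on the sheet at (225,225) and (217,265). The turner's blade is on a white rest at (334,220), with its handle running down to (346,288). The orange tray at (335,304) has the rest's shape but the wrong colour. The bin lid is at (478,258) and its pedal at (438,315). Next I'll confirm the rest and find the sheet's open side in an enlarged crop.

```bash
cat > h.py <<'E'
import numpy as np, cv2
from scipy.spatial.transform import Rotation as R
from bench import monitor, viewer
def ray(cm,uv,z):
    uv=np.atleast_2d(np.float64(uv)); Rm=R.from_rotvec(cm["rvec"]).as_matrix(); c=-Rm.T@cm["tvec"]
    d=np.c_[(uv[:,0]-cm["cx"])/cm["fx"],(uv[:,1]-cm["cy"])/cm["fy"],np.ones(len(uv))]@Rm
    return c+d*((z-c[2])/d[:,2])[:,None]
def proj(cm,P):
    P=np.atleast_2d(P)@R.from_rotvec(cm["rvec"]).as_matrix().T+cm["tvec"]
    return np.c_[cm["fx"]*P[:,0]/P[:,2]+cm["cx"],cm["fy"]*P[:,1]/P[:,2]+cm["cy"]]
def grab(n,name=None):
    cm=viewer.camera_model(n); im=viewer.grab_frame(n)[:,:,::-1].copy()
    if name: cv2.imwrite(f"pics/{name}.png",im)
    return im,cm
E
python3 - <<'E'
from h import *
im=cv2.imread("pics/top0.png"); a=cv2.resize(im[185:345,160:365],None,fx=3.8,fy=3.7,interpolation=cv2.INTER_CUBIC)
cv2.imwrite("pics/c1.png",a[:600,:800])
b=cv2.resize(im[190:340,400:560],None,fx=4,fy=4,interpolation=cv2.INTER_CUBIC); cv2.imwrite("pics/c2.png",b)
cm=viewer.camera_model("top")
hsv=cv2.cvtColor(im,cv2.COLOR_BGR2HSV)
m=cv2.inRange(hsv,(5,100,80),(25,255,255)); m[:, :170]=0; m[:,270:]=0
for c in cv2.findContours(m,0,2)[0]:
    if cv2.contourArea(c)>200:
        (x,y),r=cv2.minEnclosingCircle(c); print("bisc",x,y,r,ray(cm,(x,y),12), np.ptp(ray(cm,c[:,0],12),0))
E
```

```text
bisc 216.55882263183594 264.6764831542969 15.909940719604492 [[528.44567495 289.03400074  12.        ]] [74.43141976 75.58822329  0.        ]
bisc 224.89999389648438 224.8000030517578 15.654179573059082 [[628.02817518 270.40462629  12.        ]] [74.26751052 74.37917989  0.        ]
bisc 246.0 93.5 23.900936126708984 [[979.50473128 221.27873982  12.        ]] [ 37.24815331 119.98059759   0.        ]
bisc 219.5 50.5 70.71430969238281 [[1104.94089324  292.54210787   12.        ]] [297.44425491 268.12789752   0.        ]
```

View pics/c1.png

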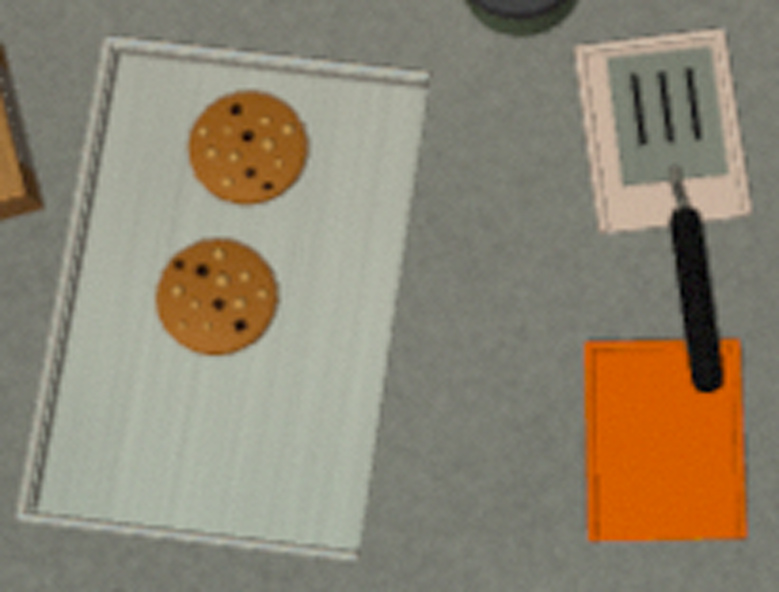

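View pics/c2.png

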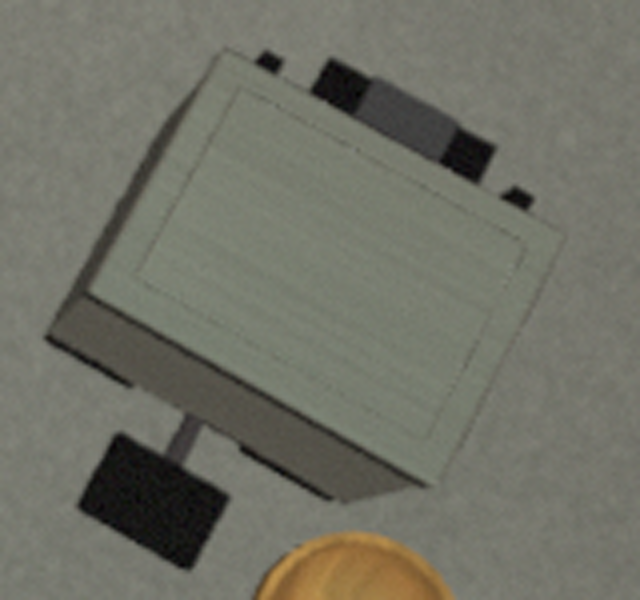

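The crop confirms the rest: the pinkish-white one with the blade at crop (660,130) matches the description, and the orange tray at (665,440) is a decoy. The sheet has rims at the left, top and bottom, and its right edge is open, so sheet +x points left in the image. The bin's pad centre is at c2 (154,501), and its hinge blocks are at the upper right.

```bash
python3 - <<'E'
from h import *
cm=viewer.camera_model("top")
c1=lambda P:np.float64(P)/[3.8,3.7]+[160,185]-0.4
c2=lambda P:np.float64(P)/4+[400,190]-0.4
def show(n,px,z):
    W=ray(cm,px,z); e=np.diff(np.r_[W,W[:1]],axis=0); print(n,W.mean(0).round(1),"len",np.linalg.norm(e,axis=1).round(0),"ang",np.degrees(np.arctan2(e[:,1],e[:,0])).round(1)); print(W[:,:2].round(0).tolist())
show("sheet",c1([(107,40),(428,75),(357,557),(20,518)]),np.array([20,20,20,20])[0])
show("rest",c1([(577,45),(725,30),(749,213),(603,230)]),11)
show("blade",c1([(610,60),(712,50),(727,175),(622,187)]),8)
show("lid",c2([(222,48),(566,235),(430,485),(88,293)]),183)
show("pad",c2([(120,433),(230,495),(190,570),(78,507)]),48)
show("handle",c1([(685,210),(708,388)]),66)
show("binfoot",c2([(45,337),(340,502)]),0)
# scene
im=cv2.imread("pics/scene0.png"); sc=viewer.camera_model("scene")
hsv=cv2.cvtColor(im,cv2.COLOR_BGR2HSV)
m=cv2.inRange(hsv,(5,100,60),(20,255,255)); m[:215]=0;m[265:]=0;m[:,:355]=0;m[:,430:]=0
for c in cv2.findContours(m,0,2)[0]:
    if cv2.contourArea(c)>100:
        x,y,w,h=cv2.boundingRect(c); print("bisc",ray(sc,(x+w/2,y+h/2),12))
for n,P in (("bowl",[[489,349]]),("mug",[[190,363]]),("spice",[[334,168]]),("jam",[[376,168]]),("tin",[[296,175]])): print(n,ray(cm,P,70).round(0))
E
```

```text
sheet [530.  279.8  20. ] len [211. 320. 211. 320.] ang [-97.8 172.   82.2  -7.9]
[[703.0, 362.0], [674.0, 153.0], [357.0, 197.0], [386.0, 407.0]]
rest [6.368e+02 4.000e-01 1.100e+01] len [ 98. 127.  95. 129.] ang [ -85.  -174.8   95.8    6.5]
[[696.0, 56.0], [705.0, -42.0], [578.0, -53.0], [568.0, 41.0]]
blade [645.2  -2.7   8. ] len [67. 87. 69. 88.] ang [ -85.2 -175.3   95.7    3.9]
[[686.0, 34.0], [692.0, -33.0], [605.0, -40.0], [598.0, 28.0]]
lid [ 506.2 -300.5  183. ] len [204. 154. 199. 154.] ang [-121.4  147.2   58.6  -31.1]
[[625.0, -254.0], [519.0, -428.0], [389.0, -345.0], [493.0, -175.0]]
pad [ 393.9 -232.9   48. ] len [72. 50. 72. 50.] ang [-121.2  148.5   59.1  -32.4]
[[434.0, -215.0], [396.0, -277.0], [354.0, -251.0], [391.0, -189.0]]
handle [511.6 -15.1  66. ] len [114. 114.] ang [-174.6    5.4]
[[568.0, -10.0], [455.0, -20.0]]
binfoot [ 446.7 -269.3    0. ] len [200. 200.] ang [-121.1   58.9]
[[499.0, -184.0], [395.0, -355.0]]
bisc [[629.03002533 271.97528023  12.        ]]
bisc [[527.688938   290.09734613  12.        ]]
bowl [[ 314. -337.   70.]]
mug [[296. 333.  70.]]
spice [[749.  -0.  70.]]
jam [[ 747. -101.   70.]]
tin [[733.  91.  70.]]
```

```bash
cat >> h.py <<'E'
def ori(psi,up=0,roll=0):   # psi: heading of tool x, deg; up: nose-up deg
    return R.from_euler("ZYX",[psi,-up,roll],degrees=True)*R.from_matrix(np.diag([1.,-1,-1]))
def cur():
    s=monitor.sense(); return s["tcp_pos"],R.from_rotvec(s["tool_rot"]),s
def plan(wps,start=None):   # wps: (pos, Rot); prints one call's final row each
    if start is None: p,r,_=cur()
    else: p,r=start
    for q,o in wps:
        q=np.float64(q); d=r.inv().apply(q-p)/100; w=(r.inv()*o).as_rotvec()/np.pi
        print(np.r_[d.round(2),w.round(3)].tolist()); p,r=q,o
def stat():
    p,r,s=cur(); x=r.apply([1,0,0]); z=r.apply([0,0,1])
    print("t",round(s["time_s"],2),"p",p.round(1),"psi",np.degrees(np.arctan2(x[1],x[0])).round(1),"up",np.degrees(np.arcsin(x[2])).round(1),"z",z.round(3),"q",s["q"].round(2),"F",s["wrist_force"].round(1),"w",round(92*s["grip_width"],1),"g",round(s["gripper_force"],1))
BIN=np.array([507,-302.]); BA=-31.6
bx=np.array([np.cos(np.radians(BA)),np.sin(np.radians(BA))])
E
python3 - <<'E'
from h import *
stat()
w=[]
n=10
for i in range(1,n+1):
    f=i/n; az=np.radians(68.4+f*(-30.6-68.4)); r=650+f*(460-650); w.append(([r*np.cos(az),r*np.sin(az),min(226+i*25,300)],ori(158.5+f*(-31.6-158.5))))
p=BIN-bx*143
w.append((list(p)+[200],ori(BA))); print(p)
plan(w)
E
```

```text
t 0.1 p [238.3 604.1 225.8] psi 158.5 up 0.0 z [-0.001 -0.002 -1.   ] q [-0.93  0.5  -0.43  1.55  0.22  1.14 -0.21] F [0.3 1.  0.1] w 92.0 g 0.0
[ 385.20304842 -227.07001545]
[-1.09, -0.28, -0.25, -0.001, 0.0, 0.105]
[-1.08, -0.11, -0.25, 0.0, 0.0, 0.106]
[-1.06, 0.05, -0.24, 0.0, 0.0, 0.106]
[-1.0, 0.21, 0.0, 0.0, 0.0, 0.106]
[-0.93, 0.35, 0.0, 0.0, 0.0, 0.106]
[-0.84, 0.47, 0.0, 0.0, 0.0, 0.106]
[-0.73, 0.57, 0.0, 0.0, 0.0, 0.106]
[-0.62, 0.65, 0.0, 0.0, 0.0, 0.106]
[-0.49, 0.71, 0.0, 0.0, 0.0, 0.106]
[-0.37, 0.75, 0.0, 0.0, 0.0, 0.106]
[-0.13, -0.0, 1.0, 0.0, 0.0, 0.0]
```

>>> play_rows(
  increments=[
    [-0.5,-0.14,-0.12,0,0,0.05],
    [-1.0,-0.28,-0.25,0,0,0.105],
    [-1.0,-0.28,-0.25,0,0,0.105],
  ],
  claw=1,
  force=30,
)

```text
time_s: 0.48
tcp_pos: [327.6, 538.4, 252.4]
tool_rot: [1.099, 2.939, 0.0]
wrist_force: [-0.2, 0.1, 0.8]
grip_width: 0.725
gripper_force: 0.0
```

>>> play_rows(
  increments=[
    [-0.5,-0.05,-0.12,0,0,0.05],
    [-1.0,-0.11,-0.25,0,0,0.106],
    [-1.0,-0.11,-0.25,0,0,0.106],
  ],
)

```text
time_s: 0.85
tcp_pos: [394.7, 465.1, 277.4]
tool_rot: [1.569, 2.718, 0.001]
wrist_force: [-0.7, 0.1, -0.3]
grip_width: 0.392
gripper_force: 0.0
```

>>> play_rows(
  increments=[
    [-0.5,0.02,-0.12,0,0,0.05],
    [-1.0,0.05,-0.24,0,0,0.106],
    [-1.0,0.05,-0.24,0,0,0.106],
  ],
)

```text
time_s: 1.23
tcp_pos: [448.2, 381.8, 301.3]
tool_rot: [1.996, 2.423, 0.001]
wrist_force: [-0.1, 0.5, -0.7]
grip_width: 0.069
gripper_force: 0.0
```

>>> play_rows(
  increments=[
    [-0.5,0.1,0,0,0,0.05],
    [-1.0,0.21,0,0,0,0.106],
    [-1.0,0.21,0,0,0,0.106],
  ],
)

```text
time_s: 1.6
tcp_pos: [486.9, 287.8, 300.1]
tool_rot: [2.369, 2.061, -0.002]
wrist_force: [-0.4, 0.5, 0.4]
grip_width: 0.007
gripper_force: 0.0
```

>>> play_rows(
  increments=[
    [-0.46,0.17,0,0,0,0.05],
    [-0.93,0.35,0,0,0,0.106],
    [-0.93,0.35,0,0,0,0.106],
  ],
)

```text
time_s: 1.98
tcp_pos: [508.3, 191.8, 300.2]
tool_rot: [2.677, 1.643, -0.002]
wrist_force: [0.5, 0.3, 0.4]
grip_width: 0.009
gripper_force: 0.0
```

```bash
python3 - <<'E'
from h import *
stat()
p,r,s=cur(); psi=np.degrees(np.arctan2(*r.apply([1,0,0])[1::-1])); a0=np.degrees(np.arctan2(p[1],p[0])); r0=np.hypot(*p[:2])
w=[]; n=5
for i in range(1,n+1):
    f=i/n; az=np.radians(a0+f*(-30.6-a0)); rr=r0+f*(450-r0); w.append(([rr*np.cos(az),rr*np.sin(az),300],ori(psi+f*(BA-psi))))
p=BIN-bx*143
for z in(200,110,60): w.append((list(p)+[z],ori(BA)))
plan(w)
E
```

```text
t 1.98 p [508.3 191.8 300.2] psi 63.1 up -0.1 z [-0.    -0.002 -1.   ] q [-0.44  0.21  0.03  1.74 -0.01  1.19 -0.87] F [0.5 0.3 0.4] w 0.8 g 0.0
[-0.83, 0.51, 0.0, 0.0, 0.0, 0.105]
[-0.72, 0.6, 0.0, 0.0, 0.0, 0.105]
[-0.61, 0.67, 0.0, 0.0, 0.0, 0.105]
[-0.49, 0.73, 0.0, 0.0, 0.0, 0.105]
[-0.36, 0.76, 0.0, 0.0, 0.0, 0.105]
[-0.03, -0.01, 1.0, 0.0, 0.0, 0.0]
[0.0, 0.0, 0.9, 0.0, 0.0, 0.0]
[0.0, 0.0, 0.5, 0.0, 0.0, 0.0]
```

>>> play_rows(
  increments=[
    [-0.41,0.25,0,0,0,0.05],
    [-0.83,0.51,0,0,0,0.105],
    [-0.83,0.51,0,0,0,0.105],
  ],
)

```text
time_s: 2.35
tcp_pos: [516.1, 95.5, 300.4]
tool_rot: [2.91, 1.183, -0.001]
wrist_force: [-0.6, 1.1, -0.4]
grip_width: 0.002
gripper_force: 0.0
```

>>> play_rows(
  increments=[
    [-0.36,0.3,0,0,0,0.05],
    [-0.72,0.6,0,0,0,0.105],
    [-0.72,0.6,0,0,0,0.105],
  ],
)

```text
time_s: 2.72
tcp_pos: [506.3, 3.0, 300.5]
tool_rot: [3.064, 0.691, -0.001]
wrist_force: [-0.2, 0.4, -0.3]
grip_width: 0.003
gripper_force: 0.0
```

>>> play_rows(
  increments=[
    [-0.3,0.33,0,0,0,0.05],
    [-0.61,0.67,0,0,0,0.105],
    [-0.61,0.67,0,0,0,0.105],
  ],
)

```text
time_s: 3.1
tcp_pos: [480.0, -83.1, 300.7]
tool_rot: [3.136, 0.18, -0.0]
wrist_force: [0.1, 1.0, -0.2]
grip_width: 0.005
gripper_force: 0.0
```

>>> play_rows(
  increments=[
    [-0.25,0.36,0,0,0,0.05],
    [-0.49,0.73,0,0,0,0.105],
    [-0.49,0.73,0,0,0,0.105],
  ],
)

```text
time_s: 3.48
tcp_pos: [439.9, -160.8, 300.8]
tool_rot: [-3.123, 0.336, -0.0]
wrist_force: [0.5, 0.7, -0.1]
grip_width: 0.002
gripper_force: 0.0
```

>>> play_rows(
  increments=[
    [-0.18,0.38,0,0,0,0.05],
    [-0.36,0.76,0,0,0,0.105],
    [-0.36,0.76,0,0,0,0.105],
  ],
)

```text
time_s: 3.85
tcp_pos: [388.7, -227.0, 300.9]
tool_rot: [-3.026, 0.843, -0.001]
wrist_force: [0.1, 0.1, -0.9]
grip_width: 0.004
gripper_force: 0.0
```

>>> play_rows(
  increments=[
    [-0.02,0,0.5,0,0,0],
    [-0.03,-0.01,1.0,0,0,0],
    [-0.03,-0.01,1.0,0,0,0],
  ],
)

```text
time_s: 4.22
tcp_pos: [385.5, -220.8, 197.7]
tool_rot: [-3.028, 0.834, 0.013]
wrist_force: [0.6, 0.7, 0.7]
grip_width: 0.003
gripper_force: 0.0
```

>>> play_rows(
  increments=[
    [0,0,0.4,0,0,0],
    [0,0,0.8,0,0,0],
    [0,0,0.8,0,0,0],
  ],
)

```text
time_s: 4.6
tcp_pos: [386.7, -223.1, 120.2]
tool_rot: [-3.026, 0.84, 0.006]
wrist_force: [-0.2, 0.3, 0.2]
grip_width: 0.007
gripper_force: 0.0
```

```bash
python3 - <<'E'
from h import *
stat(); print(BIN-bx*143)
plan([(list(BIN-bx*143)+[60],ori(BA))])
a,cm=grab("scene"); b,cmt=grab("top")
cv2.imwrite("pics/p1.png",np.hstack([cv2.resize(a[230:430,60:330],(440,326)),cv2.resize(b[190:390,380:560],(360,326))]))
E
```

```text
t 4.6 p [ 386.7 -223.1  120.2] psi -31.0 up -0.2 z [-0.003  0.002 -1.   ] q [ 0.05  0.29  0.48  2.16 -0.2   0.74 -1.46] F [-0.2  0.3  0.2] w 0.7 g 0.0
[ 385.20304842 -227.07001545]
[0.01, 0.04, 0.6, 0.0, 0.001, 0.003]
```

View pics/p1.png

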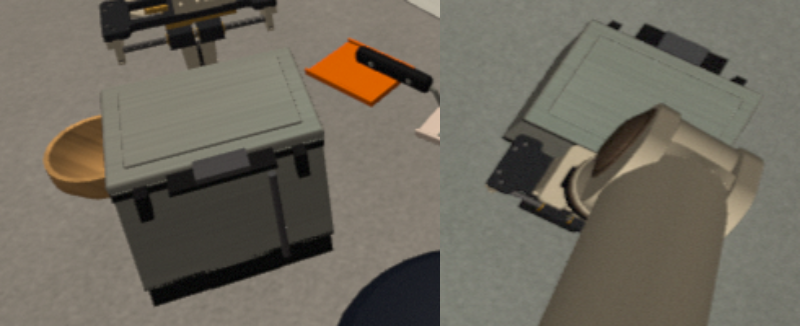

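The view shows the closed fingers above the pad and the bin still shut, with the wrist link's image overlapping the lid at full-frame pixel (490,282). I need to check that the wrist stays clear of the lid's swing.

```bash
python3 - <<'E'
from h import *
cm=viewer.camera_model("top")
for uv in [(478,255),(505,262),(492,300),(520,290)]:
  for z in (300,400,500):
    P=ray(cm,uv,z)[0]; d=P[:2]-BIN; print(uv,z,P.round(0),"bin x",round(d@bx),"y",round(d@[-bx[1],bx[0]]))
E
```

```text
(478, 255) 300 [ 484. -258.  300.] bin x -42 y 26
(478, 255) 400 [ 465. -227.  400.] bin x -75 y 42
(478, 255) 500 [ 446. -196.  500.] bin x -108 y 59
(505, 262) 300 [ 470. -307.  300.] bin x -29 y -24
(505, 262) 400 [ 452. -271.  400.] bin x -63 y -2
(505, 262) 500 [ 435. -235.  500.] bin x -97 y 19
(492, 300) 300 [ 399. -277.  300.] bin x -105 y -35
(492, 300) 400 [ 389. -244.  400.] bin x -131 y -12
(492, 300) 500 [ 379. -211.  500.] bin x -157 y 10
(520, 290) 300 [ 417. -330.  300.] bin x -62 y -71
(520, 290) 400 [ 405. -292.  400.] bin x -93 y -45
(520, 290) 500 [ 393. -253.  500.] bin x -123 y -18
```

```bash
python3 - <<'E'
from h import *
p=list(BIN-bx*141)
plan([(p+[80],ori(BA,12)),(p+[52],ori(BA,12)),(p+[32],ori(BA,12)),(p+[15],ori(BA,12)),])
E
```

```text
[0.0, 0.04, 0.42, -0.0, 0.066, 0.003]
[-0.06, 0.0, 0.27, 0.0, 0.0, 0.0]
[-0.04, 0.0, 0.2, 0.0, 0.0, 0.0]
[-0.04, 0.0, 0.17, 0.0, 0.0, 0.0]
```

>>> play_rows(
  increments=[
    [0,0.02,0.2,0,0.03,0],
    [0,0.04,0.42,0,0.066,0.003],
    [0,0.04,0.42,0,0.066,0.003],
  ],
)

```text
time_s: 5.08
tcp_pos: [383.0, -226.7, 79.1]
tool_rot: [2.956, -0.841, 0.305]
wrist_force: [0.0, 1.0, -1.0]
grip_width: 0.008
gripper_force: 0.0
```

>>> play_rows(
  increments=[
    [-0.02,0,0.1,0,0,0],
    [-0.06,0,0.27,0,0,0],
    [-0.06,0,0.27,0,0,0],
  ],
)

```text
time_s: 5.45
tcp_pos: [385.5, -228.6, 51.1]
tool_rot: [2.954, -0.841, 0.307]
wrist_force: [0.2, 0.1, 0.1]
grip_width: 0.004
gripper_force: 0.0
```

>>> play_rows(
  increments=[
    [-0.01,0,0.04,0,0,0],
    [-0.02,0,0.08,0,0,0],
    [-0.02,0,0.12,0,0,0],
    [-0.03,0,0.16,0,0,0],
    [-0.04,0,0.2,0,0,0],
  ],
)

```text
time_s: 6.08
tcp_pos: [384.1, -227.9, 31.1]
tool_rot: [2.955, -0.841, 0.306]
wrist_force: [-5.7, 4.1, 9.4]
grip_width: 0.003
gripper_force: 5.1
```

```bash
python3 - <<'E'
from h import *
stat(); plan([(list(BIN-bx*141)+[15],ori(BA,12))])
E
```

```text
t 6.08 p [ 384.1 -227.9   31.1] psi -31.8 up 11.8 z [ 0.175 -0.106 -0.979] q [ 0.21  0.38  0.29  2.37 -0.42  0.22 -1.26] F [-5.7  4.1  9.4] w 0.3 g 5.1
[-0.01, -0.01, 0.16, -0.0, 0.001, -0.001]
```

>>> play_rows(
  increments=[
    [0,0,0.02,0,-0.004,0],
    [0,0,0.04,0,-0.01,0],
    [0,0,0.06,0,-0.018,0],
    [0,0,0.08,0,-0.025,0],
    [0,0,0.1,0,-0.03,0],
  ],
)

```text
time_s: 6.7
tcp_pos: [384.8, -228.3, 20.9]
tool_rot: [2.99, -0.851, 0.163]
wrist_force: [-4.7, 3.0, 6.2]
grip_width: 0.008
gripper_force: 3.1
```

```bash
python3 - <<'E'
from h import *
stat(); plan([(list(BIN-bx*141)+[13],ori(BA,6))])
a,cm=grab("scene"); cv2.imwrite("pics/p2.png",cv2.resize(a[130:430,60:360],(450,450)))
E
```

```text
t 6.7 p [ 384.8 -228.3   20.9] psi -31.8 up 6.2 z [ 0.093 -0.056 -0.994] q [ 0.18  0.44  0.33  2.29 -0.39  0.35 -1.29] F [-4.7  3.   6.2] w 0.7 g 3.1
[0.01, -0.01, 0.08, -0.0, -0.001, -0.001]
```

View pics/p2.png

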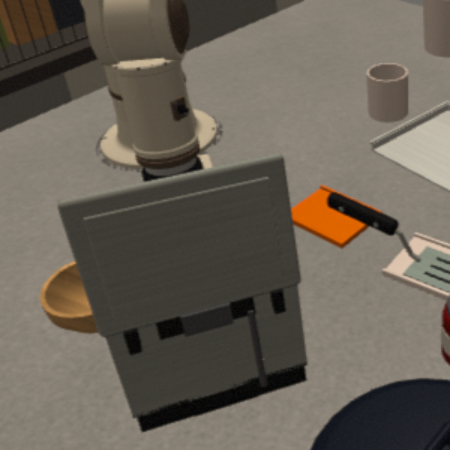

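The lid is now nearly upright, with its edge at (170,175) in the crop. I'll keep pressing down to the stop.

>>> play_rows(
  increments=[
    [0,0,0.02,0,0,0],
    [0,0,0.04,0,0,0],
    [0,0,0.06,0,0,0],
    [0,0,0.08,0,0,0],
    [0,0,0.08,0,0,0],
  ],
)

```text
time_s: 7.38
tcp_pos: [386.4, -229.3, 14.0]
tool_rot: [2.99, -0.852, 0.169]
wrist_force: [-10.4, 5.7, 28.6]
grip_width: 0.006
gripper_force: 15.3
```

```bash
python3 - <<'E'
from h import *
stat()
E
```

```text
t 7.38 p [ 386.4 -229.3   14. ] psi -31.8 up 6.4 z [ 0.097 -0.057 -0.994] q [ 0.2   0.46  0.31  2.29 -0.41  0.33 -1.27] F [-10.4   5.7  28.6] w 0.6 g 15.3
```

>>> play_rows(
  increments=[
    [0,0,-0.15,0,0,0],
    [0,0,-0.3,0,0,0],
    [0,0,-0.65,0,0,0],
    [0,0,-1.0,0,0,0],
    [0,0,-1.0,0,0,0],
  ],
)

```text
time_s: 8.0
tcp_pos: [379.7, -224.8, 115.1]
tool_rot: [2.988, -0.85, 0.18]
wrist_force: [-0.6, -0.6, -0.4]
grip_width: 0.004
gripper_force: 0.0
```

```bash
python3 - <<'E'
from h import *
stat(); p,r,s=cur()
q=p.copy(); 
g=np.array([533.5,-12.])
w=[]
for i in range(1,4): w.append((np.r_[p[:2]+(g-p[:2])*i/3,160+20*i],ori(-31.8+36.5*i/3)))
w[-1][0][2]=170
plan(w)
a,cm=grab("scene"); cv2.imwrite("pics/p3.png",cv2.resize(a[130:430,60:360],(450,450)))
E
```

```text
t 8.0 p [ 379.7 -224.8  115.1] psi -31.8 up 6.9 z [ 0.103 -0.061 -0.993] q [-0.    0.22  0.52  2.27 -0.2   0.56 -1.46] F [-0.6 -0.6 -0.4] w 0.4 g 0.0
[0.14, -0.87, -0.63, 0.003, -0.038, -0.067]
[0.24, -0.84, -0.2, 0.0, 0.0, -0.068]
[0.42, -0.77, 0.3, 0.0, 0.0, -0.068]
```

View pics/p3.png

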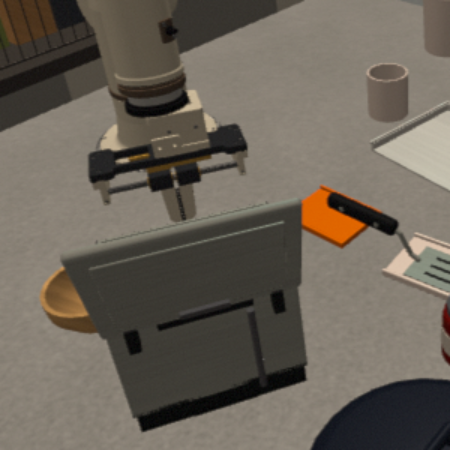

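The lid stands open and leans back. Next, the turner.

>>> play_rows(
  increments=[
    [0.07,-0.43,-0.31,0,-0.019,-0.033],
    [0.14,-0.87,-0.63,0.003,-0.038,-0.067],
    [0.14,-0.87,-0.63,0.003,-0.038,-0.067],
  ],
  claw=0.3,
)

```text
time_s: 8.43
tcp_pos: [433.6, -151.4, 178.1]
tool_rot: [-3.096, 0.527, 0.003]
wrist_force: [-0.4, -1.6, -0.1]
grip_width: 0.282
gripper_force: 0.0
```

>>> play_rows(
  increments=[
    [0.12,-0.42,-0.1,0,0,-0.034],
    [0.24,-0.84,-0.2,0,0,-0.068],
    [0.24,-0.84,-0.2,0,0,-0.068],
  ],
)

```text
time_s: 8.8
tcp_pos: [481.2, -79.9, 195.5]
tool_rot: [-3.134, 0.197, 0.01]
wrist_force: [-1.2, 0.4, 0.1]
grip_width: 0.607
gripper_force: 0.0
```

>>> play_rows(
  increments=[
    [0.21,-0.38,0.15,0,0,-0.034],
    [0.42,-0.77,0.3,0,0,-0.068],
    [0.42,-0.77,0.3,0,0,-0.068],
    [0.42,-0.77,0.3,0,0,-0.068],
  ],
)

```text
time_s: 9.3
tcp_pos: [529.8, -13.6, 164.7]
tool_rot: [-3.138, -0.126, 0.015]
wrist_force: [-0.8, -0.0, 1.1]
grip_width: 0.704
gripper_force: 0.0
```

```bash
python3 - <<'E'
from h import *
stat()
a,cm=grab("wrist"); cv2.imwrite("pics/w1.png",a)
# reproject
for P in [(645,-3,8),(533.5,-12,66),(690,0,8)]: print(proj(cm,P).round())
# turner heading: fit the handle in top pic0
im=cv2.imread("pics/top0.png"); m=(im.max(2)<45).astype(np.uint8)*255; m[:240]=0;m[292:]=0;m[:,:330]=0;m[:,:][:,356:]=0
ys,xs=np.nonzero(m); vx,vy,x0,y0=cv2.fitLine(np.c_[xs,ys].astype(np.float32),2,0,.01,.01).ravel()
ct=viewer.camera_model("top"); print(ys.min(),ys.max(),len(ys)); W=ray(ct,[(x0-vx*20,y0-vy*20),(x0+vx*20,y0+vy*20)],62); d=W[1]-W[0]; print(W,np.degrees(np.arctan(d[1]/d[0])))
E
```

```text
t 9.3 p [529.8 -13.6 164.7] psi 4.6 up -0.5 z [-0.009  0.    -1.   ] q [-0.27  0.34  0.3   1.92 -0.13  0.9  -1.4 ] F [-0.8 -0.   1.1] w 64.8 g 0.0
[[314.  95.]]
[[313. 236.]]
[[314.  37.]]
241 290 368
[[558.69749551 -10.34612429  62.        ]
 [464.70921621 -20.19196869  62.        ]] 5.980269833399157
```

View pics/w1.png

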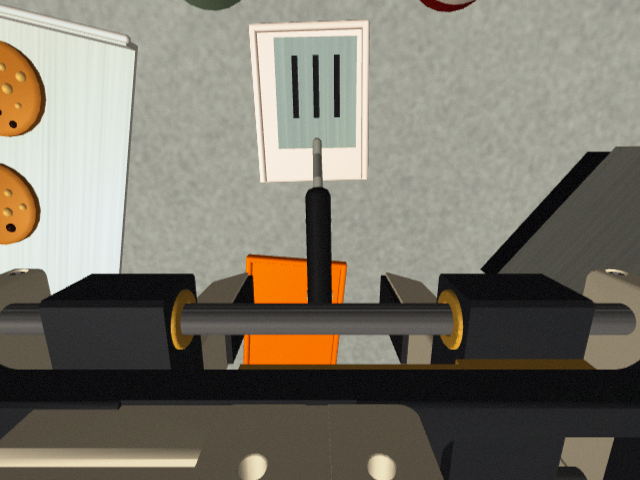

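The wrist view shows the handle at column 318, between the open fingers, and the blade on the rest at (316,93). That's about 3 mm off the estimate, so I'll correct for it while descending.

```bash
python3 - <<'E'
from h import *
cm=viewer.camera_model("wrist")
print(ray(cm,[(316,93),(274,38),(355,38),(280,149),(355,149)],8).round(1),ray(cm,[(318,195),(319,250)],66).round(1))
plan([([533.5,-14.5,90],ori(5.3)),([533.5,-14.5,37],ori(5.3)),])
E
```

```text
[[647.4  -5.4   8. ]
 [687.   33.    8. ]
 [692.3 -34.6   8. ]
 [598.   23.4   8. ]
 [603.4 -44.4   8. ]] [[566.6 -13.5  66. ]
 [522.8 -17.8  66. ]]
[0.04, 0.01, 0.75, -0.0, 0.003, -0.004]
[0.0, 0.0, 0.53, 0.0, 0.0, 0.0]
```

>>> play_rows(
  increments=[
    [0.02,0.01,0.37,0,0.001,-0.004],
    [0.04,0.03,0.75,0,0.003,-0.008],
    [0.04,0.03,0.75,0,0.003,-0.008],
  ],
)

```text
time_s: 9.72
tcp_pos: [531.8, -16.2, 89.0]
tool_rot: [-3.136, -0.164, 0.005]
wrist_force: [0.1, -0.5, 0.0]
grip_width: 0.7
gripper_force: 0.0
```

>>> play_rows(
  increments=[
    [0,0,0.26,0,0,0],
    [0,0,0.53,0,0,0],
    [0,0,0.53,0,0,0],
  ],
)

```text
time_s: 10.1
tcp_pos: [534.3, -15.0, 38.1]
tool_rot: [-3.135, -0.167, -0.001]
wrist_force: [-0.3, -0.5, 1.4]
grip_width: 0.702
gripper_force: 0.0
```

```bash
python3 - <<'E'
from h import *
stat()
E
```

```text
t 10.1 p [534.3 -15.   38.1] psi 6.1 up 0.1 z [ 0.001  0.002 -1.   ] q [-0.21  0.54  0.24  1.99 -0.21  0.63 -1.3 ] F [-0.3 -0.5  1.4] w 64.6 g 0.0
```

Close on the handle, then lift.

>>> play_rows(
  increments=[
    [0,0.02,0,0,0,0],
    [0,0.02,0,0,0,0],
    [0,0.02,0,0,0,0],
    [0,0.02,0,0,0,0],
    [0,0.02,0,0,0,0],
  ],
  claw=1,
  force=50,
)

```text
time_s: 10.72
tcp_pos: [535.4, -16.0, 38.1]
tool_rot: [-3.135, -0.17, -0.005]
wrist_force: [-1.0, 0.1, 0.5]
grip_width: 0.217
gripper_force: 50.0
```

>>> play_rows(
  increments=[
    [0,0,0,0,0,0],
    [0,0,0,0,0,0],
    [0,0,-0.05,0,0,0],
    [0,0,-0.2,0,0,0],
    [0,0,-0.5,0,0,0],
  ],
)

```text
time_s: 11.35
tcp_pos: [534.0, -16.4, 88.1]
tool_rot: [-3.135, -0.17, 0.0]
wrist_force: [0.3, -1.0, -1.7]
grip_width: 0.213
gripper_force: 50.0
```

>>> play_rows(
  increments=[
    [0,0,-0.3,0,0,0],
    [0,0,-0.6,0,0,0],
    [0,0,-0.6,0,0,0],
  ],
)

```text
time_s: 11.72
tcp_pos: [537.3, -16.6, 151.1]
tool_rot: [-3.135, -0.169, -0.014]
wrist_force: [0.6, -0.1, -1.2]
grip_width: 0.215
gripper_force: 50.0
```

```bash
python3 - <<'E'
from h import *
stat()
a,cm=grab("wrist"); cv2.imwrite("pics/w2.png",a)
p,r,_=cur()
# tool-frame blade pts: tip 157 ahead, 31 below TCP (69-... grasp 19 behind TCP => blade underside 31 past TCP)
for P in [(112,0,31),(157,35,31),(157,-35,31),(67,35,31),(67,-35,31)]: print(proj(cm,p+r.apply(P)).round())
b,ct=grab("top")
hsv=cv2.cvtColor(b,cv2.COLOR_BGR2HSV); m=cv2.inRange(hsv,(5,100,60),(25,255,255)); m[:190]=0;m[340:]=0;m[:, :175]=0; m[:,270:]=0
for c in cv2.findContours(m,0,2)[0]:
    if cv2.contourArea(c)>100:(x,y),rr=cv2.minEnclosingCircle(c); print("bisc",x,y,rr,ray(ct,(x,y),12))
E
```

```text
t 11.72 p [537.3 -16.6 151.1] psi 6.2 up 0.5 z [ 0.009  0.003 -1.   ] q [-0.26  0.36  0.3   1.93 -0.14  0.86 -1.35] F [ 0.6 -0.1 -1.2] w 19.7 g 50.0
[[313.  68.]]
[[385. -34.]]
[[241. -34.]]
[[377. 158.]]
[[250. 158.]]
bisc 216.55882263183594 264.6764831542969 15.909940719604492 [[528.44567495 289.03400074  12.        ]]
bisc 224.63223266601562 224.46694946289062 15.575234413146973 [[628.8896542  271.07955555  12.        ]]
```

View pics/w2.png

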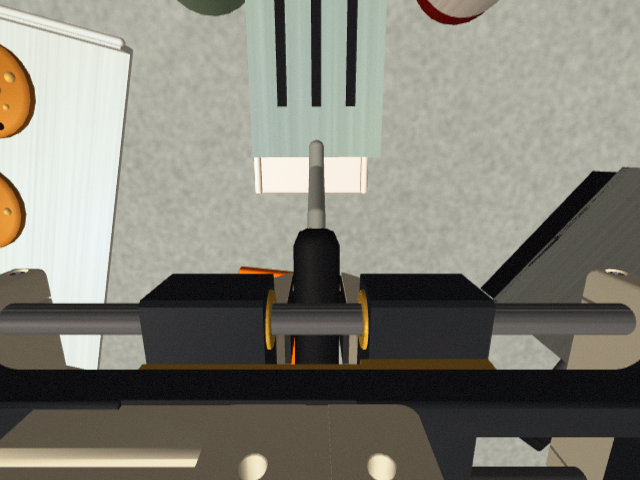

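The turner is held straight and level, with the blade's rear edge at row 157 against a predicted 158. Next I'll move to the near biscuit.

```bash
cat >> h.py <<'E'
SH=np.array([530,280.]); SA=82.1
sx=np.array([np.cos(np.radians(SA)),np.sin(np.radians(SA))])
def tipwp(T,psi,up=0,roll=0,off=(157,1,32)):   # TCP waypoint that puts the blade's front-edge middle at T
    o=ori(psi,up,roll); return (np.float64(T)-o.apply(off),o)
E
python3 - <<'E'
from h import *
A=np.array([528.4,289.5]); a=A-SH; print("A sheet x",a@sx)
S=A-69*sx
w=[([525,10,150],ori(26)),([512,35,150],ori(45)),([503,55,150],ori(64)),tipwp([*S,45],SA,-4),tipwp([*S,8],SA,-4)]
for x in w: print(x[0].round() if hasattr(x[0],'round') else x[0])
plan(w)
E
```

```text
A sheet x 9.189928627104496
[525, 10, 150]
[512, 35, 150]
[503, 55, 150]
[497.  68.  88.]
[497.  68.  51.]
[-0.07, -0.27, -0.02, -0.001, -0.001, -0.11]
[-0.01, -0.28, 0.0, 0.0, 0.0, -0.106]
[0.08, -0.21, 0.0, 0.0, 0.0, -0.106]
[0.09, -0.12, 0.62, -0.004, -0.022, -0.101]
[0.03, 0.0, 0.37, 0.0, 0.0, 0.0]
```

>>> play_rows(
  increments=[
    [-0.03,-0.13,-0.01,0,0,-0.055],
    [-0.07,-0.27,-0.02,0,0,-0.11],
    [-0.07,-0.27,-0.02,0,0,-0.11],
  ],
)

```text
time_s: 12.2
tcp_pos: [523.7, 10.8, 148.7]
tool_rot: [-3.058, -0.707, -0.001]
wrist_force: [0.5, -0.6, -1.4]
grip_width: 0.215
gripper_force: 50.0
```

>>> play_rows(
  increments=[
    [0,-0.14,0,0,0,-0.053],
    [-0.01,-0.28,0,0,0,-0.106],
    [-0.01,-0.28,0,0,0,-0.106],
  ],
)

```text
time_s: 12.58
tcp_pos: [511.3, 34.5, 149.3]
tool_rot: [-2.902, -1.199, -0.003]
wrist_force: [0.2, -0.6, -1.8]
grip_width: 0.213
gripper_force: 50.0
```

>>> play_rows(
  increments=[
    [0.04,-0.1,0,0,0,-0.053],
    [0.08,-0.21,0,0,0,-0.106],
    [0.08,-0.21,0,0,0,-0.106],
  ],
)

```text
time_s: 12.95
tcp_pos: [502.8, 54.5, 149.7]
tool_rot: [-2.666, -1.66, -0.005]
wrist_force: [0.7, -0.0, -1.1]
grip_width: 0.214
gripper_force: 50.0
```

>>> play_rows(
  increments=[
    [0.04,-0.06,0.2,0,-0.011,-0.05],
    [0.09,-0.12,0.62,-0.004,-0.022,-0.101],
    [0.09,-0.12,0.62,-0.004,-0.022,-0.101],
    [0.09,-0.12,0.62,-0.004,-0.022,-0.101],
  ],
)

```text
time_s: 13.45
tcp_pos: [497.1, 67.2, 88.9]
tool_rot: [2.335, 2.028, -0.073]
wrist_force: [1.0, 0.4, -1.0]
grip_width: 0.215
gripper_force: 50.0
```

```bash
python3 - <<'E'
from h import *
stat()
A=np.array([528.4,289.5]); S=A-69*sx
plan([tipwp([*S,8],SA,-4),tipwp([*S,3],SA,-4)])
a,cm=grab("wrist"); cv2.imwrite("pics/w3.png",a)
E
```

```text
t 13.45 p [497.1  67.2  88.9] psi 81.9 up -3.8 z [-0.004 -0.067 -0.998] q [-0.26  0.41  0.03  2.03  0.08  0.73 -0.44] F [ 1.   0.4 -1. ] w 19.8 g 50.0
[0.04, -0.01, 0.38, 0.002, -0.001, -0.001]
[0.0, 0.0, 0.05, 0.0, 0.0, 0.0]
```

View pics/w3.png

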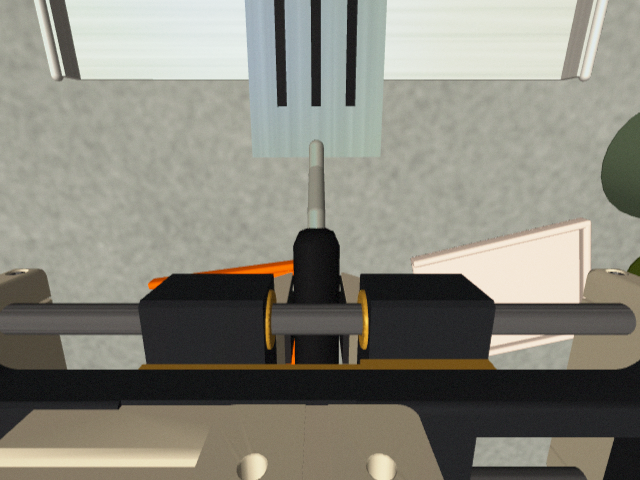

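The sheet's open edge is horizontal in the view at row 79, so the blade is square to it. I'll lower until it touches.

>>> play_rows(
  increments=[
    [0.02,0,0.19,0,0,0],
    [0.04,-0.01,0.38,0.002,-0.001,-0.001],
    [0.04,-0.01,0.38,0.002,-0.001,-0.001],
  ],
)

```text
time_s: 13.88
tcp_pos: [494.8, 69.3, 49.3]
tool_rot: [2.33, 2.04, -0.087]
wrist_force: [-0.8, 0.0, -2.0]
grip_width: 0.211
gripper_force: 50.0
```

>>> play_rows(
  increments=[
    [0,0,0.015,0,0,0],
    [0,0,0.03,0,0,0],
    [0,0,0.045,0,0,0],
    [0,0,0.045,0,0,0],
  ],
)

```text
time_s: 14.38
tcp_pos: [496.1, 69.3, 46.1]
tool_rot: [2.328, 2.04, -0.083]
wrist_force: [-0.6, -2.3, 3.2]
grip_width: 0.212
gripper_force: 50.0
```

```bash
python3 - <<'E'
from h import *
stat(); p,r,_=cur(); print("tip",p+r.apply([157,1,32]))
T=lambda s,z,up:tipwp([*(SH+sx*s+np.array([-sx[1],sx[0]])*3),z],SA,up)
plan([T(-40,3.5,-4),T(0,3.5,-4),T(50,3.5,-4),T(95,3.5,-3)])
E
```

```text
t 14.38 p [496.1  69.3  46.1] psi 82.5 up -4.0 z [-0.01  -0.069 -0.998] q [-0.26  0.49  0.02  2.04  0.09  0.64 -0.44] F [-0.6 -2.3  3.2] w 19.5 g 50.0
tip [517.31226554 222.24128368   3.16081052]
[0.19, 0.01, -0.02, -0.0, 0.0, 0.002]
[0.4, 0.0, -0.03, 0.0, 0.0, 0.0]
[0.5, 0.0, -0.03, 0.0, 0.0, 0.0]
[0.44, 0.0, -0.0, -0.0, 0.006, -0.0]
```

>>> play_rows(
  increments=[
    [0.1,0,-0.01,0,0,0.001],
    [0.2,0,-0.014,0,0,0.002],
    [0.32,0,-0.022,0,0,0.002],
    [0.44,0,-0.03,0,0,0.002],
    [0.55,0.01,-0.04,0,0,0.002],
  ],
)

```text
time_s: 15.0
tcp_pos: [503.6, 125.2, 45.6]
tool_rot: [2.333, 2.035, -0.085]
wrist_force: [-0.4, -3.5, 4.3]
grip_width: 0.214
gripper_force: 50.0
```

```bash
python3 - <<'E'
from h import *
stat(); p,r,_=cur(); t=p+r.apply([157,1,32]); print("tip",t,"sheet x",(t[:2]-SH)@sx)
b,ct=grab("top")
hsv=cv2.cvtColor(b,cv2.COLOR_BGR2HSV); m=cv2.inRange(hsv,(5,100,60),(25,255,255)); m[:190]=0;m[340:]=0;m[:, :175]=0; m[:,270:]=0
for c in cv2.findContours(m,0,2)[0]:
    if cv2.contourArea(c)>100:(x,y),rr=cv2.minEnclosingCircle(c); P=ray(ct,(x,y),12)[0]; print("bisc",x,y,rr,P,(P[:2]-SH)@sx)
E
```

```text
t 15.0 p [503.6 125.2  45.6] psi 82.2 up -4.0 z [-0.012 -0.069 -0.998] q [-0.35  0.51  0.02  1.99  0.09  0.67 -0.54] F [-0.4 -3.5  4.3] w 19.7 g 50.0
tip [525.45775861 278.04693465   2.593814  ] sheet x -2.5588360156886716
bisc 207.38119506835938 263.53961181640625 16.01496696472168 [531.69366414 311.40484192  12.        ] 31.339578014023537
bisc 224.10464477539062 223.89535522460938 15.408458709716797 [630.37203029 272.40633112  12.        ] 6.273987255826798
```

The biscuit is being pushed ahead of the blade as expected: its centre is at sheet x = 31 mm. I'll carry on to the rim.

>>> play_rows(
  increments=[
    [0.1,0,-0.008,0,0,0],
    [0.2,0,-0.015,0,0,0],
    [0.3,0,-0.022,0,0,0],
    [0.4,0,-0.03,0,0,0],
    [0.5,0,-0.037,0,0,0],
  ],
)

```text
time_s: 15.68
tcp_pos: [510.5, 174.5, 45.7]
tool_rot: [2.334, 2.034, -0.084]
wrist_force: [0.1, -3.3, 4.3]
grip_width: 0.217
gripper_force: 50.0
```

>>> play_rows(
  increments=[
    [0.1,0,-0.008,0,0,0],
    [0.2,0,-0.016,0,0,0],
    [0.28,0,-0.022,0,0.001,0],
    [0.36,0,-0.03,0,0.003,0],
    [0.43,0,-0.036,0,0.005,0],
  ],
)

```text
time_s: 16.3
tcp_pos: [515.7, 217.2, 45.7]
tool_rot: [2.342, 2.042, -0.067]
wrist_force: [1.0, -0.6, -1.6]
grip_width: 0.213
gripper_force: 50.0
```

```bash
python3 - <<'E'
from h import *
stat(); p,r,_=cur(); t=p+r.apply([157,1,32]); print("tip",t,"sheet x",(t[:2]-SH)@sx)
b,ct=grab("top","t4")
hsv=cv2.cvtColor(b,cv2.COLOR_BGR2HSV); m=cv2.inRange(hsv,(5,100,60),(25,255,255)); m[:190]=0;m[340:]=0;m[:, :170]=0; m[:,270:]=0
for c in cv2.findContours(m,0,2)[0]:
    if cv2.contourArea(c)>100:(x,y),rr=cv2.minEnclosingCircle(c); P=ray(ct,(x,y),14)[0]; print("bisc",x,y,rr,P,(P[:2]-SH)@sx)
E
```

```text
t 16.3 p [515.7 217.2  45.7] psi 82.2 up -3.1 z [-0.011 -0.054 -0.999] q [-0.47  0.57 -0.    1.89  0.07  0.72 -0.66] F [ 1.  -0.6 -1.6] w 19.6 g 50.0
tip [537.64047762 370.62841943   5.1965227 ] sheet x 90.818449060645
```

```bash
python3 - <<'E'
import cv2
b=cv2.imread("pics/t4.png"); cv2.imwrite("pics/t4c.png",cv2.resize(b[180:350,130:380],(750,510)))
E
```

```text
(no output)
```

View pics/t4c.png

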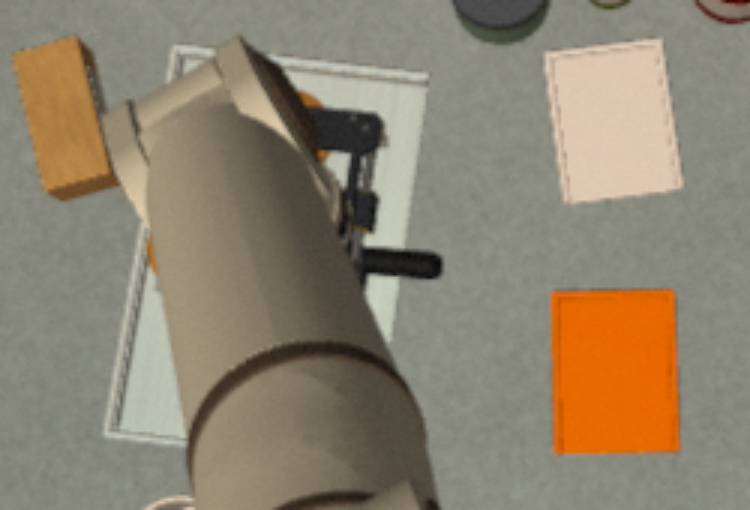

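The arm hides most of the blade, but the biscuit shows at the rim at crop (152,255). With the tip at sheet x = 91 mm, the blade is under it. I'll level the blade, tilt the nose up slightly and lift.

```bash
python3 - <<'E'
from h import *
p,r,_=cur(); t=p+r.apply([157,1,32])
plan([tipwp(t+[0,0,3],82.2,0),tipwp(t+[0,0,30],82.2,5),tipwp(t+[0,0,90],82.2,6)])
E
```

```text
[-0.02, -0.0, 0.05, -0.001, 0.017, 0.0]
[-0.02, 0.0, -0.13, 0.0, 0.028, 0.0]
[0.05, -0.0, -0.57, 0.0, 0.006, 0.0]
```

>>> play_rows(
  increments=[
    [0,0,0.01,0,0.004,0],
    [0,0,0.02,0,0.008,0],
    [-0.01,0,0.03,0,0.012,0],
    [-0.02,0,0.05,0,0.017,0],
    [-0.02,0,0.05,0,0.017,0],
  ],
)

```text
time_s: 16.98
tcp_pos: [516.0, 213.3, 41.3]
tool_rot: [-2.369, -2.062, 0.004]
wrist_force: [-0.3, -0.2, -2.5]
grip_width: 0.215
gripper_force: 50.0
```

>>> play_rows(
  increments=[
    [0,0,-0.02,0,0.005,0],
    [-0.01,0,-0.05,0,0.012,0],
    [-0.01,0,-0.08,0,0.02,0],
    [-0.02,0,-0.11,0,0.026,0],
    [-0.02,0,-0.13,0,0.028,0],
  ],
)

```text
time_s: 17.6
tcp_pos: [516.0, 211.6, 54.8]
tool_rot: [-2.324, -2.023, -0.1]
wrist_force: [0.3, 0.3, -2.2]
grip_width: 0.212
gripper_force: 50.0
```

>>> play_rows(
  increments=[
    [0,0,-0.06,0,0.001,0],
    [0.01,0,-0.18,0,0.003,0],
    [0.03,0,-0.34,0,0.005,0],
    [0.04,0,-0.48,0,0.006,0],
    [0.05,0,-0.57,0,0.006,0],
  ],
)

```text
time_s: 18.23
tcp_pos: [516.6, 212.5, 113.3]
tool_rot: [-2.314, -2.016, -0.123]
wrist_force: [-0.4, 0.9, -2.3]
grip_width: 0.216
gripper_force: 50.0
```

```bash
cat >> h.py <<'E'
def bisc(cam,z,box,name=None):
    b,ct=grab(cam,name); hsv=cv2.cvtColor(b,cv2.COLOR_BGR2HSV); m=cv2.inRange(hsv,(5,100,60),(22,255,255)); k=np.zeros_like(m); x0,y0,x1,y1=box; k[y0:y1,x0:x1]=255; m&=k
    for c in cv2.findContours(m,0,2)[0]:
        if cv2.contourArea(c)>60: x,y,w,h=cv2.boundingRect(c); print(cam,"px",x,y,w,h,"area",cv2.contourArea(c),[ (zz,ray(ct,(x+w/2,y+h/2),zz)[0].round(0).tolist()) for zz in z])
E
python3 - <<'E'
from h import *
stat(); p,r,_=cur(); print("blade c",p+r.apply([112,1,32]))
bisc("wrist",[100],(150,0,450,160)); bisc("scene",[14,110],(300,60,470,270),"s5")
E
```

```text
t 18.23 p [516.6 212.5 113.3] psi 82.1 up 6.1 z [ 0.014  0.105 -0.994] q [-0.29  0.42 -0.11  1.93 -0.07  0.74 -0.48] F [-0.4  0.9 -2.3] w 19.9 g 50.0
blade c [533.24940693 326.09218769  93.34626291]
wrist px 400 112 50 48 area 1670.0 [(100, [582.0, 282.0, 100.0])]
wrist px 242 0 166 118 area 15552.5 [(100, [536.0, 325.0, 100.0])]
scene px 394 238 30 18 area 406.5 [(14, [630.0, 269.0, 14.0]), (110, [691.0, 140.0, 110.0])]
scene px 420 202 49 30 area 651.5 [(14, [640.0, 459.0, 14.0]), (110, [699.0, 302.0, 110.0])]
scene px 383 186 25 18 area 210.5 [(14, [464.0, 494.0, 14.0]), (110, [548.0, 332.0, 110.0])]
scene px 450 122 20 73 area 1038.0 [(14, [513.0, 858.0, 14.0]), (110, [590.0, 645.0, 110.0])]
scene px 372 75 9 21 area 73.5 [(14, [-208.0, 1479.0, 14.0]), (110, [-29.0, 1178.0, 110.0])]
```

The wrist view shows the biscuit filling the blade (columns 242–408), so it is aboard. Now carry it to the bin.

```bash
cat >> h.py <<'E'
def arc(end,psi1,up,n,z1,zn=None,psi0=None):
    p,r,_=cur(); x=r.apply([1,0,0]); ps=np.degrees(np.arctan2(x[1],x[0])) if psi0 is None else psi0
    a0,r0=np.arctan2(p[1],p[0]),np.hypot(*p[:2]); a1,r1=np.arctan2(end[1],end[0]),np.hypot(*end[:2]); w=[]
    for i in range(1,n+1):
        f=i/n; a=a0+f*(a1-a0); q=r0+f*(r1-r0); z=p[2]+min(1,i/(zn or n))*(z1-p[2]); w.append((np.array([q*np.cos(a),q*np.sin(a),z]),ori(ps+f*(psi1-ps),up)))
    return w
E
python3 - <<'E'
from h import *
e,o=tipwp([*(BIN-25*bx),225],BA,6,0,(112,1,32)); print(e)
plan(arc(e,BA,6,9,e[2]+15,3))
E
```

```text
[ 388.5110204  -227.93100818  245.11751277]
[-0.5, 0.15, -0.55, -0.007, -0.001, 0.07]
[-0.47, 0.21, -0.54, -0.007, -0.0, 0.07]
[-0.43, 0.26, -0.54, -0.007, -0.0, 0.07]
[-0.44, 0.31, -0.05, -0.007, 0.0, 0.07]
[-0.4, 0.35, -0.04, -0.007, -0.0, 0.07]
[-0.35, 0.38, -0.04, -0.007, 0.0, 0.07]
[-0.29, 0.41, -0.03, -0.007, 0.0, 0.07]
[-0.24, 0.43, -0.03, -0.007, -0.0, 0.07]
[-0.19, 0.44, -0.02, -0.007, 0.0, 0.07]
```

>>> play_rows(
  increments=[
    [-0.05,0.02,-0.06,-0.001,0,0.007],
    [-0.15,0.04,-0.16,-0.002,0,0.02],
    [-0.27,0.08,-0.3,-0.004,0,0.038],
    [-0.39,0.12,-0.43,-0.005,0,0.055],
    [-0.5,0.15,-0.55,-0.007,-0.001,0.07],
  ],
)

```text
time_s: 18.95
tcp_pos: [523.9, 153.8, 162.2]
tool_rot: [-2.534, -1.749, -0.127]
wrist_force: [0.8, -0.3, -2.0]
grip_width: 0.215
gripper_force: 50.0
```

>>> play_rows(
  increments=[
    [-0.09,0.04,-0.11,-0.001,0,0.014],
    [-0.18,0.08,-0.22,-0.003,0,0.028],
    [-0.28,0.12,-0.33,-0.004,0,0.042],
    [-0.38,0.17,-0.44,-0.006,0,0.056],
    [-0.47,0.21,-0.54,-0.007,0,0.07],
  ],
)

```text
time_s: 19.58
tcp_pos: [524.8, 98.1, 210.6]
tool_rot: [-2.718, -1.465, -0.135]
wrist_force: [0.5, -0.2, -2.1]
grip_width: 0.214
gripper_force: 50.0
```

>>> play_rows(
  increments=[
    [-0.09,0.05,-0.11,-0.001,0,0.014],
    [-0.17,0.1,-0.22,-0.003,0,0.028],
    [-0.26,0.16,-0.33,-0.004,0,0.042],
    [-0.35,0.21,-0.44,-0.006,0,0.056],
    [-0.43,0.26,-0.54,-0.007,0,0.07],
  ],
)

```text
time_s: 20.2
tcp_pos: [520.2, 43.5, 259.9]
tool_rot: [-2.872, -1.16, -0.142]
wrist_force: [-0.0, 0.4, -3.8]
grip_width: 0.213
gripper_force: 50.0
```

>>> play_rows(
  increments=[
    [-0.09,0.06,-0.01,-0.001,0,0.014],
    [-0.18,0.12,-0.02,-0.003,0,0.028],
    [-0.26,0.19,-0.03,-0.004,0,0.042],
    [-0.35,0.25,-0.04,-0.006,0,0.056],
    [-0.44,0.31,-0.05,-0.007,0,0.07],
  ],
)

```text
time_s: 20.82
tcp_pos: [509.9, -9.4, 259.5]
tool_rot: [-2.992, -0.839, -0.147]
wrist_force: [-0.5, 0.6, -3.3]
grip_width: 0.21
gripper_force: 50.0
```

>>> play_rows(
  increments=[
    [-0.08,0.07,-0.01,-0.001,0,0.014],
    [-0.16,0.14,-0.02,-0.003,0,0.028],
    [-0.24,0.21,-0.03,-0.004,0,0.042],
    [-0.32,0.28,-0.03,-0.006,0,0.056],
    [-0.4,0.35,-0.04,-0.007,0,0.07],
  ],
)

```text
time_s: 21.45
tcp_pos: [493.8, -60.2, 259.5]
tool_rot: [-3.077, -0.505, -0.151]
wrist_force: [-0.7, -0.7, -2.5]
grip_width: 0.211
gripper_force: 50.0
```

```bash
python3 - <<'E'
from h import *
stat(); bisc("wrist",[150],(150,0,450,160))
e,o=tipwp([*(BIN-25*bx),225],BA,6,0,(112,1,32)); print(e)
plan(arc(e,BA,6,4,e[2]+5,3))
E
```

```text
t 21.45 p [493.8 -60.2 259.5] psi 18.6 up 5.6 z [ 0.092  0.035 -0.995] q [-0.09  0.1   0.2   1.98 -0.08  0.98 -1.09] F [-0.7 -0.7 -2.5] w 19.4 g 50.0
wrist px 242 0 169 118 area 15598.5 [(150, [637.0, -21.0, 150.0])]
[ 388.5110204  -227.93100818  245.11751277]
[-0.34, 0.38, -0.0, -0.008, 0.002, 0.069]
[-0.29, 0.41, 0.0, -0.007, -0.0, 0.069]
[-0.24, 0.43, 0.01, -0.007, 0.0, 0.069]
[-0.18, 0.44, -0.02, -0.007, 0.0, 0.069]
```

>>> play_rows(
  increments=[
    [-0.07,0.08,0,-0.001,0,0.014],
    [-0.14,0.15,0,-0.003,0,0.028],
    [-0.2,0.23,0,-0.004,0,0.042],
    [-0.27,0.3,0,-0.006,0.001,0.055],
    [-0.34,0.38,0,-0.008,0.002,0.069],
  ],
)

```text
time_s: 22.12
tcp_pos: [474.1, -107.1, 256.0]
tool_rot: [-3.127, -0.168, -0.164]
wrist_force: [-1.5, -0.9, -2.0]
grip_width: 0.211
gripper_force: 50.0
```

>>> play_rows(
  increments=[
    [-0.06,0.08,0,-0.001,0,0.014],
    [-0.12,0.16,0,-0.003,0,0.028],
    [-0.17,0.25,0,-0.004,0,0.042],
    [-0.23,0.33,0,-0.006,0,0.055],
    [-0.29,0.41,0,-0.007,0,0.069],
  ],
)

```text
time_s: 22.75
tcp_pos: [449.9, -151.0, 253.0]
tool_rot: [3.128, -0.173, 0.163]
wrist_force: [-0.1, 0.2, -2.1]
grip_width: 0.214
gripper_force: 50.0
```

>>> play_rows(
  increments=[
    [-0.05,0.09,0,-0.001,0,0.014],
    [-0.1,0.17,0,-0.003,0,0.028],
    [-0.14,0.26,0,-0.004,0,0.042],
    [-0.19,0.34,0.01,-0.006,0,0.055],
    [-0.24,0.43,0.01,-0.007,0,0.069],
  ],
)

```text
time_s: 23.38
tcp_pos: [421.6, -191.0, 249.3]
tool_rot: [3.081, -0.51, 0.16]
wrist_force: [-0.4, -0.3, -2.3]
grip_width: 0.213
gripper_force: 50.0
```

>>> play_rows(
  increments=[
    [-0.04,0.09,0,-0.001,0,0.014],
    [-0.08,0.19,0,-0.003,0,0.03],
    [-0.13,0.3,-0.01,-0.005,0,0.048],
    [-0.17,0.39,-0.02,-0.006,0,0.062],
    [-0.18,0.44,-0.02,-0.007,0,0.069],
  ],
)

```text
time_s: 24.0
tcp_pos: [390.4, -227.1, 249.6]
tool_rot: [2.997, -0.839, 0.157]
wrist_force: [0.3, 0.3, -3.2]
grip_width: 0.22
gripper_force: 50.0
```

```bash
python3 - <<'E'
from h import *
stat(); bisc("wrist",[200],(150,0,450,160))
# pour: keep blade centre over mouth, pitch down in steps
w=[tipwp([*(BIN+x*bx),z],BA,up,0,(112,1,32)) for x,z,up in ((-25,225,0),(-25,222,-12),(-25,220,-26),(-28,218,-40))]
for q,_ in w: print(q.round())
plan(w)
E
```

```text
t 24.0 p [ 390.4 -227.1  249.6] psi -31.3 up 5.9 z [ 0.09  -0.051 -0.995] q [ 0.07  0.01  0.4   2.1   0.    0.93 -1.65] F [ 0.3  0.3 -3.2] w 20.2 g 50.0
wrist px 243 0 166 119 area 15700.5 [(200, [497.0, -300.0, 200.0])]
[ 391. -229.  257.]
[ 399. -234.  277.]
[ 412. -243.  298.]
[ 428. -252.  315.]
[0.02, 0.01, -0.07, -0.001, -0.033, 0.002]
[0.09, 0.0, -0.2, 0.0, -0.067, -0.0]
[0.11, -0.0, -0.24, 0.0, -0.078, 0.0]
[0.09, -0.0, -0.23, 0.0, -0.078, 0.0]
```

```bash
python3 - <<'E'
from h import *
w=[tipwp([*(BIN+x*bx),z],BA,up,0,(112,1,32)) for x,z,up in ((-38,216,0),(-48,210,-12),(-50,207,-26),(-50,205,-42))]
plan(w)
E
```

```text
[-0.12, 0.01, 0.0, -0.001, -0.033, 0.002]
[-0.01, -0.0, -0.17, 0.0, -0.067, -0.0]
[0.1, 0.0, -0.23, 0.0, -0.078, 0.0]
[0.14, 0.0, -0.28, -0.0, -0.089, 0.0]
```

>>> play_rows(
  increments=[
    [-0.03,0,0,0,-0.008,0],
    [-0.06,0,0,0,-0.017,0],
    [-0.1,0.01,0,0,-0.025,0.002],
    [-0.12,0.01,0,-0.001,-0.033,0.002],
  ],
)

```text
time_s: 24.55
tcp_pos: [379.9, -221.2, 248.1]
tool_rot: [-3.024, 0.853, 0.004]
wrist_force: [0.8, -0.8, -2.4]
grip_width: 0.212
gripper_force: 50.0
```

>>> play_rows(
  increments=[
    [0,0,-0.04,0,-0.017,0],
    [0,0,-0.08,0,-0.034,0],
    [-0.01,0,-0.13,0,-0.05,0],
    [-0.01,0,-0.17,0,-0.067,0],
  ],
)

```text
time_s: 25.05
tcp_pos: [379.5, -220.7, 265.4]
tool_rot: [-2.953, 0.832, 0.315]
wrist_force: [0.6, 0.5, -2.7]
grip_width: 0.218
gripper_force: 50.0
```

>>> play_rows(
  increments=[
    [0.03,0,-0.08,0,-0.026,0],
    [0.06,0,-0.15,0,-0.052,0],
    [0.1,0,-0.23,0,-0.078,0],
    [0.1,0,-0.23,0,-0.078,0],
  ],
)

```text
time_s: 25.55
tcp_pos: [392.9, -228.9, 284.5]
tool_rot: [-2.837, 0.799, 0.659]
wrist_force: [0.1, -0.3, -3.0]
grip_width: 0.218
gripper_force: 50.0
```

>>> play_rows(
  increments=[
    [0.04,0,-0.09,0,-0.03,0],
    [0.09,0,-0.19,0,-0.06,0],
    [0.14,0,-0.28,0,-0.089,0],
    [0.14,0,-0.28,0,-0.089,0],
    [0.14,0,-0.28,0,-0.089,0],
  ],
)

```text
time_s: 26.18
tcp_pos: [412.5, -241.3, 304.7]
tool_rot: [-2.66, 0.751, 1.022]
wrist_force: [-1.4, 0.3, -2.4]
grip_width: 0.214
gripper_force: 50.0
```

```bash
python3 - <<'E'
from h import *
stat(); bisc("wrist",[200],(150,0,450,220)); bisc("scene",[14,40],(340,60,470,270)); 
a,_=grab("wrist"); b,_=grab("top"); cv2.imwrite("pics/v12.png",np.hstack([cv2.resize(a,(400,300)),cv2.resize(b[150:360,360:640],(400,300))]))
E
```

```text
t 26.18 p [ 412.5 -241.3  304.7] psi -31.5 up -42.0 z [-0.571  0.35  -0.743] q [ 0.24  0.64  0.41  1.38 -0.17  1.9  -1.45] F [-1.4  0.3 -2.4] w 19.7 g 50.0
wrist px 394 74 56 52 area 2315.0 [(200, [413.0, -316.0, 200.0])]
wrist px 150 74 63 92 area 2998.5 [(200, [477.0, -185.0, 200.0])]
scene px 379 238 30 18 area 403.0 [(14, [599.0, 247.0, 14.0]), (40, [617.0, 213.0, 40.0])]
scene px 420 202 49 30 area 650.5 [(14, [640.0, 459.0, 14.0]), (40, [656.0, 416.0, 40.0])]
scene px 450 122 20 73 area 1038.0 [(14, [513.0, 858.0, 14.0]), (40, [534.0, 801.0, 40.0])]
scene px 357 83 5 46 area 109.0 [(14, [-97.0, 1151.0, 14.0]), (40, [-53.0, 1082.0, 40.0])]
scene px 362 75 19 54 area 236.0 [(14, [-83.0, 1231.0, 14.0]), (40, [-39.0, 1159.0, 40.0])]
scene px 353 70 13 12 area 73.5 [(14, [-383.0, 1588.0, 14.0]), (40, [-328.0, 1502.0, 40.0])]
```

View pics/v12.png

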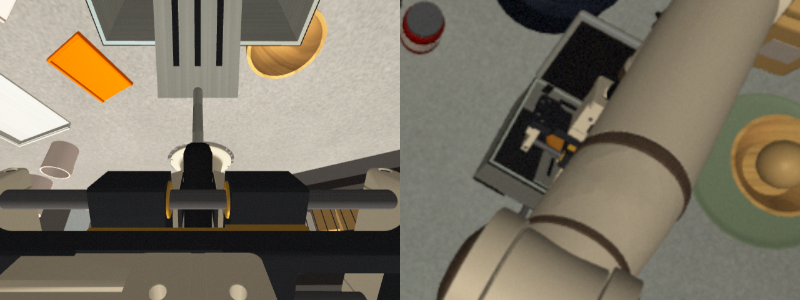

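The blade is empty and an orange patch shows inside the bin's mouth at (560,145), so the first biscuit is in. The other biscuit has been knocked to about (599,247), so I'll measure it again once the arm is clear.

```bash
python3 - <<'E'
from h import *
p,r,_=cur()
w=[(p+[-15,10,0],ori(BA,-20)),(p+[-25,15,0],ori(BA,0))]
import h
e=np.array([560,30,150.])
h.cur=lambda: (w[-1][0],w[-1][1],None)
w2=arc(e,SA,0,6,150,6)
h.cur=cur
plan(w+w2,(p,r))
E
```

```text
[-0.13, -0.01, 0.12, 0.0, 0.122, 0.001]
[-0.1, 0.01, 0.04, 0.0, 0.111, -0.0]
[0.15, -0.46, 0.26, 0.0, 0.0, -0.105]
[0.26, -0.43, 0.26, 0.0, 0.0, -0.105]
[0.36, -0.37, 0.26, 0.0, 0.0, -0.105]
[0.44, -0.29, 0.26, 0.0, 0.0, -0.105]
[0.51, -0.19, 0.26, 0.0, 0.0, -0.105]
[0.56, -0.08, 0.26, 0.0, 0.0, -0.105]
```

>>> play_rows(
  increments=[
    [-0.06,0,0.06,0,0.06,0],
    [-0.13,-0.01,0.12,0,0.122,0.001],
    [-0.13,-0.01,0.12,0,0.122,0.001],
  ],
)

```text
time_s: 26.75
tcp_pos: [395.8, -230.0, 306.9]
tool_rot: [-2.889, 0.82, 0.507]
wrist_force: [1.0, 0.2, -1.1]
grip_width: 0.216
gripper_force: 50.0
```

>>> play_rows(
  increments=[
    [-0.05,0,0.02,0,0.055,0],
    [-0.1,0.01,0.04,0,0.111,0],
    [-0.1,0.01,0.04,0,0.111,0],
  ],
)

```text
time_s: 27.12
tcp_pos: [385.5, -224.7, 304.5]
tool_rot: [-3.021, 0.855, 0.006]
wrist_force: [0.4, -0.2, -1.9]
grip_width: 0.215
gripper_force: 50.0
```

>>> play_rows(
  increments=[
    [0.07,-0.23,0.13,0,0,-0.052],
    [0.15,-0.46,0.26,0,0,-0.105],
    [0.15,-0.46,0.26,0,0,-0.105],
  ],
)

```text
time_s: 27.5
tcp_pos: [426.8, -193.7, 277.1]
tool_rot: [-3.123, 0.342, 0.012]
wrist_force: [0.2, -0.6, -2.2]
grip_width: 0.214
gripper_force: 50.0
```

>>> play_rows(
  increments=[
    [0.13,-0.21,0.13,0,0,-0.052],
    [0.26,-0.43,0.26,0,0,-0.105],
    [0.26,-0.43,0.26,0,0,-0.105],
  ],
)

```text
time_s: 27.88
tcp_pos: [460.9, -157.9, 251.0]
tool_rot: [-3.136, -0.171, 0.011]
wrist_force: [-0.4, -0.5, -1.6]
grip_width: 0.213
gripper_force: 50.0
```

>>> play_rows(
  increments=[
    [0.18,-0.18,0.13,0,0,-0.052],
    [0.36,-0.37,0.26,0,0,-0.105],
    [0.36,-0.37,0.26,0,0,-0.105],
  ],
)

```text
time_s: 28.25
tcp_pos: [492.2, -117.7, 225.2]
tool_rot: [-3.065, -0.681, 0.009]
wrist_force: [-0.7, -0.1, -1.2]
grip_width: 0.217
gripper_force: 50.0
```

>>> play_rows(
  increments=[
    [0.22,-0.15,0.13,0,0,-0.052],
    [0.44,-0.29,0.26,0,0,-0.105],
    [0.44,-0.29,0.26,0,0,-0.105],
  ],
)

```text
time_s: 28.62
tcp_pos: [519.5, -73.2, 199.4]
tool_rot: [-2.912, -1.173, 0.008]
wrist_force: [-0.4, 0.2, -2.1]
grip_width: 0.21
gripper_force: 50.0
```

```bash
python3 - <<'E'
from h import *
stat(); bisc("scene",[12],(340,210,470,270)); bisc("top",[12],(165,190,270,340),"t6")
# bin check: dark/orange inside mouth
b=cv2.imread("pics/t6.png"); hsv=cv2.cvtColor(b,cv2.COLOR_BGR2HSV); m=cv2.inRange(hsv,(5,90,40),(25,255,255)); 
for c in cv2.findContours(m,0,2)[0]:
    if cv2.contourArea(c)>60: (x,y),rr=cv2.minEnclosingCircle(c); P=ray(viewer.camera_model("top"),(x,y),45)[0]; d=P[:2]-BIN; print((x,y,rr),P.round(),"bin",d@bx,d@[-bx[1],bx[0]]) if 380<x<560 else 0
E
```

```text
t 28.62 p [519.5 -73.2 199.4] psi 43.9 up -0.2 z [-0.005  0.    -1.   ] q [-0.06  0.28  0.17  1.9  -0.06  0.97 -0.66] F [-0.4  0.2 -2.1] w 19.3 g 50.0
scene px 379 238 30 18 area 404.0 [(12, [598.0, 250.0, 12.0])]
scene px 420 210 48 22 area 426.0 [(12, [646.0, 441.0, 12.0])]
top px 218 222 31 30 area 707.5 [(12, [597.0, 249.0, 12.0])]
(402.03192138671875, 405.5, 47.09840393066406) [ 194. -139.   45.] bin -352.1403414732205 -25.837523393753713
(488.5, 349.5, 27.72193145751953) [ 313. -343.   45.] bin -143.51832991433648 -136.91079164323727
(478.5, 248.5, 17.7342472076416) [ 549. -340.   45.] bin 55.60333098933637 -9.848325350389235
```

The first biscuit shows inside the bin at top pixel (478,248). The other one is at (597.5,249.5), and both cameras agree. I'll approach it now.

```bash
python3 - <<'E'
from h import *
B=np.array([597.5,249.5]); d=B-SH; print("sheet",d@sx,d@[-sx[1],sx[0]])
S=B-62*sx; print("start tip sheet x",(S-SH)@sx)
w=[tipwp([*(S-[0,0]),110],64,0),tipwp([*S,45],SA,-4),tipwp([*S,8],SA,-4),tipwp([*S,2.5],SA,-4)]
p0,_,_=cur(); w.insert(0,((p0+w[0][0])/2,ori(54)))
for q,_ in w: print(q.round())
plan(w)
E
```

```text
sheet -20.933031771261007 -71.05144742271882
start tip sheet x -82.933031771261
[519. -14. 171.]
[519.  47. 142.]
[567.  35.  88.]
[567.  35.  51.]
[567.  35.  45.]
[0.43, -0.44, 0.29, -0.001, 0.001, -0.058]
[0.5, -0.36, 0.29, 0.0, 0.0, -0.056]
[0.1, 0.48, 0.54, -0.004, -0.022, -0.101]
[0.03, 0.0, 0.37, 0.0, 0.0, 0.0]
[0.0, 0.0, 0.05, 0.0, 0.0, 0.0]
```

>>> play_rows(
  increments=[
    [0.21,-0.22,0.15,0,0,-0.029],
    [0.43,-0.44,0.29,0,0,-0.058],
    [0.43,-0.44,0.29,0,0,-0.058],
  ],
)

```text
time_s: 29.1
tcp_pos: [518.2, -7.3, 169.1]
tool_rot: [-2.784, -1.444, 0.009]
wrist_force: [-0.0, -0.3, -1.6]
grip_width: 0.217
gripper_force: 50.0
```

>>> play_rows(
  increments=[
    [0.25,-0.18,0.15,0,0,-0.028],
    [0.5,-0.36,0.29,0,0,-0.056],
    [0.5,-0.36,0.29,0,0,-0.056],
  ],
)

```text
time_s: 29.48
tcp_pos: [517.7, 54.8, 139.9]
tool_rot: [-2.645, -1.685, 0.008]
wrist_force: [0.3, 0.1, -2.2]
grip_width: 0.217
gripper_force: 50.0
```

>>> play_rows(
  increments=[
    [0.05,0.24,0.27,-0.002,-0.011,-0.05],
    [0.1,0.48,0.54,-0.004,-0.022,-0.101],
    [0.1,0.48,0.54,-0.004,-0.022,-0.101],
    [0.1,0.48,0.54,-0.004,-0.022,-0.101],
  ],
)

```text
time_s: 29.98
tcp_pos: [566.2, 38.4, 87.5]
tool_rot: [2.327, 2.043, -0.085]
wrist_force: [0.4, -0.2, -3.1]
grip_width: 0.214
gripper_force: 50.0
```

```bash
python3 - <<'E'
from h import *
stat(); B=np.array([597.5,249.5]); S=B-62*sx
plan([tipwp([*S,8],SA,-4),tipwp([*S,2.5],SA,-4)])
bisc("scene",[12],(340,210,470,270))
E
```

```text
t 29.98 p [566.2  38.4  87.5] psi 82.6 up -4.0 z [-0.012 -0.069 -0.998] q [-0.17  0.51  0.02  1.86  0.08  0.79 -0.34] F [ 0.4 -0.2 -3.1] w 19.7 g 50.0
[-0.0, 0.01, 0.37, -0.001, 0.0, 0.003]
[0.0, 0.0, 0.05, 0.0, 0.0, 0.0]
scene px 379 238 30 18 area 352.0 [(12, [598.0, 250.0, 12.0])]
scene px 420 210 48 22 area 762.5 [(12, [646.0, 441.0, 12.0])]
```

>>> play_rows(
  increments=[
    [0,0,0.18,0,0,0.001],
    [0,0.01,0.37,-0.001,0,0.003],
    [0,0.01,0.37,-0.001,0,0.003],
  ],
)

```text
time_s: 30.4
tcp_pos: [565.4, 34.9, 49.1]
tool_rot: [2.334, 2.032, -0.085]
wrist_force: [0.0, 0.1, -1.2]
grip_width: 0.217
gripper_force: 50.0
```

>>> play_rows(
  increments=[
    [0,0,0.015,0,0,0],
    [0,0,0.03,0,0,0],
    [0,0,0.045,0,0,0],
    [0,0,0.045,0,0,0],
  ],
)

```text
time_s: 30.9
tcp_pos: [568.0, 35.1, 46.7]
tool_rot: [2.332, 2.031, -0.079]
wrist_force: [0.3, -0.3, 1.0]
grip_width: 0.216
gripper_force: 50.0
```

```bash
python3 - <<'E'
from h import *
stat(); p,r,_=cur(); t=p+r.apply([157,1,32]); print("tip",t,"sheet x",(t[:2]-SH)@sx,"y",(t[:2]-SH)@[-sx[1],sx[0]])
E
```

```text
t 30.9 p [568.   35.1  46.7] psi 82.1 up -4.0 z [-0.007 -0.07  -0.998] q [-0.17  0.57  0.02  1.88  0.09  0.71 -0.35] F [ 0.3 -0.3  1. ] w 19.9 g 50.0
tip [590.22535467 187.82903342   3.78311709] sheet x -83.01856809646094 y -72.32218038959225
```

>>> play_rows(
  increments=[
    [0.1,0,0,0,0,0],
    [0.22,0,-0.008,0,0,0],
    [0.34,0,-0.016,0,0,0],
    [0.47,0,-0.025,0,0,0],
    [0.6,0,-0.034,0,0,0],
  ],
)

```text
time_s: 31.52
tcp_pos: [575.8, 95.6, 45.5]
tool_rot: [2.332, 2.032, -0.08]
wrist_force: [-0.7, -3.2, 4.9]
grip_width: 0.212
gripper_force: 50.0
```

>>> play_rows(
  increments=[
    [0.12,0,-0.008,0,0,0],
    [0.24,0,-0.017,0,0,0],
    [0.36,0,-0.026,0,0,0],
    [0.48,0,-0.034,0,0,0],
    [0.6,0,-0.043,0,0,0],
  ],
)

```text
time_s: 32.15
tcp_pos: [583.9, 154.9, 45.3]
tool_rot: [2.332, 2.032, -0.081]
wrist_force: [1.0, -4.5, 4.4]
grip_width: 0.214
gripper_force: 50.0
```

```bash
python3 - <<'E'
from h import *
stat(); p,r,_=cur(); t=p+r.apply([157,1,32]); print("tip",t,"sheet x",(t[:2]-SH)@sx,"y",(t[:2]-SH)@[-sx[1],sx[0]])
bisc("scene",[14],(340,210,470,270)); bisc("wrist",[15],(150,0,500,160))
E
```

```text
t 32.15 p [583.9 154.9  45.3] psi 82.1 up -4.0 z [-0.008 -0.07  -0.998] q [-0.35  0.63  0.01  1.78  0.08  0.77 -0.54] F [ 1.  -4.5  4.4] w 19.7 g 50.0
tip [606.02554416 307.66564428   2.36847699] sheet x 37.85237887082603 y -71.50152902105519
scene px 406 226 22 16 area 187.5 [(14, [618.0, 336.0, 14.0])]
scene px 420 210 48 22 area 426.0 [(14, [648.0, 438.0, 14.0])]
```

>>> play_rows(
  increments=[
    [0.11,0,-0.008,0,0,0],
    [0.22,0,-0.016,0,0,0],
    [0.34,0,-0.026,0,0.001,0],
    [0.45,0,-0.035,0,0.003,0],
    [0.56,0,-0.044,0,0.005,0],
  ],
)

```text
time_s: 32.88
tcp_pos: [590.7, 210.8, 45.0]
tool_rot: [2.34, 2.041, -0.064]
wrist_force: [0.6, -1.1, -2.3]
grip_width: 0.213
gripper_force: 50.0
```

```bash
python3 - <<'E'
from h import *
stat(); p,r,_=cur(); t=p+r.apply([157,1,32]); print("tip",t,"sheet x",(t[:2]-SH)@sx)
plan([tipwp(t+[0,0,3],82.2,0),tipwp(t+[0,0,30],82.2,5),tipwp(t+[0,0,90],82.2,6)])
bisc("wrist",[15],(150,0,500,160))
E
```

```text
t 32.88 p [590.7 210.8  45. ] psi 82.2 up -3.1 z [-0.007 -0.054 -0.999] q [-0.41  0.66 -0.    1.72  0.07  0.8  -0.6 ] F [ 0.6 -1.1 -2.3] w 19.6 g 50.0
tip [612.77190657 364.23815512   4.51688447] sheet x 94.81523693872933
[-0.02, 0.0, 0.06, -0.0, 0.017, -0.0]
[-0.02, 0.0, -0.13, 0.0, 0.028, 0.0]
[0.05, -0.0, -0.57, 0.0, 0.006, 0.0]
wrist px 236 0 164 124 area 16488.5 [(15, [606.0, 319.0, 15.0])]
```

The biscuit is on the blade in the wrist view (columns 236–400), so I'll level and lift as before.

>>> play_rows(
  increments=[
    [0,0,0.01,0,0.004,0],
    [0,0,0.02,0,0.008,0],
    [-0.01,0,0.03,0,0.012,0],
    [-0.02,0,0.05,0,0.017,0],
    [-0.02,0,0.05,0,0.017,0],
  ],
)

```text
time_s: 33.55
tcp_pos: [591.2, 206.3, 40.8]
tool_rot: [2.369, 2.061, -0.001]
wrist_force: [1.0, -0.4, -2.3]
grip_width: 0.214
gripper_force: 50.0
```

>>> play_rows(
  increments=[
    [0,0,-0.02,0,0.005,0],
    [-0.01,0,-0.05,0,0.012,0],
    [-0.01,0,-0.08,0,0.02,0],
    [-0.02,0,-0.11,0,0.026,0],
    [-0.02,0,-0.13,0,0.028,0],
  ],
)

```text
time_s: 34.17
tcp_pos: [591.1, 204.7, 54.3]
tool_rot: [-2.326, -2.025, -0.103]
wrist_force: [-0.0, 0.9, -2.7]
grip_width: 0.214
gripper_force: 50.0
```

>>> play_rows(
  increments=[
    [0,0,-0.06,0,0.001,0],
    [0.01,0,-0.18,0,0.003,0],
    [0.03,0,-0.34,0,0.005,0],
    [0.04,0,-0.48,0,0.006,0],
    [0.05,0,-0.57,0,0.006,0],
  ],
)

```text
time_s: 34.8
tcp_pos: [591.5, 205.8, 112.9]
tool_rot: [-2.316, -2.018, -0.127]
wrist_force: [0.2, 0.3, -3.1]
grip_width: 0.215
gripper_force: 50.0
```

```bash
python3 - <<'E'
from h import *
stat(); bisc("wrist",[100],(150,0,500,160))
e,o=tipwp([*(BIN-38*bx),225],BA,6,0,(112,1,32)); print(e)
plan(arc(e,BA,6,10,e[2]+10,3))
E
```

```text
t 34.8 p [591.5 205.8 112.9] psi 82.2 up 6.1 z [ 0.018  0.105 -0.994] q [-0.24  0.53 -0.11  1.76 -0.05  0.81 -0.43] F [ 0.2  0.3 -3.1] w 19.7 g 50.0
wrist px 237 0 163 128 area 17071.5 [(100, [608.0, 316.0, 100.0])]
[ 377.43857026 -221.1191914   245.11751277]
[-0.51, 0.05, -0.53, -0.005, -0.001, 0.063]
[-0.49, 0.1, -0.53, -0.007, 0.0, 0.063]
[-0.46, 0.15, -0.52, -0.007, -0.0, 0.063]
[-0.48, 0.2, -0.05, -0.007, 0.0, 0.063]
[-0.44, 0.24, -0.05, -0.007, 0.0, 0.063]
[-0.4, 0.27, -0.04, -0.007, -0.0, 0.063]
[-0.36, 0.3, -0.04, -0.007, 0.0, 0.063]
[-0.32, 0.33, -0.03, -0.007, -0.0, 0.063]
[-0.28, 0.34, -0.03, -0.007, 0.0, 0.063]
[-0.24, 0.36, -0.02, -0.007, 0.0, 0.063]
```

>>> play_rows(
  increments=[
    [-0.05,0,-0.06,0,0,0.007],
    [-0.15,0.01,-0.16,-0.001,0,0.02],
    [-0.27,0.03,-0.3,-0.003,0,0.035],
    [-0.39,0.04,-0.42,-0.004,0,0.05],
    [-0.51,0.05,-0.53,-0.005,0,0.063],
  ],
)

```text
time_s: 35.48
tcp_pos: [588.2, 147.9, 159.5]
tool_rot: [-2.511, -1.776, -0.13]
wrist_force: [-0.3, 0.1, -2.7]
grip_width: 0.213
gripper_force: 50.0
```

>>> play_rows(
  increments=[
    [-0.1,0.02,-0.11,-0.001,0,0.013],
    [-0.2,0.04,-0.21,-0.003,0,0.025],
    [-0.3,0.06,-0.32,-0.004,0,0.038],
    [-0.39,0.08,-0.42,-0.006,0,0.05],
    [-0.49,0.1,-0.53,-0.007,0,0.063],
  ],
)

```text
time_s: 36.1
tcp_pos: [579.4, 94.2, 206.6]
tool_rot: [-2.681, -1.524, -0.138]
wrist_force: [0.2, 0.7, -1.9]
grip_width: 0.214
gripper_force: 50.0
```

>>> play_rows(
  increments=[
    [-0.09,0.03,-0.11,-0.001,0,0.013],
    [-0.18,0.06,-0.22,-0.003,0,0.025],
    [-0.28,0.09,-0.33,-0.004,0,0.038],
    [-0.37,0.12,-0.43,-0.006,0,0.05],
    [-0.46,0.15,-0.52,-0.007,0,0.063],
  ],
)

```text
time_s: 36.72
tcp_pos: [566.5, 42.2, 253.5]
tool_rot: [-2.829, -1.253, -0.147]
wrist_force: [-0.3, -0.5, -3.1]
grip_width: 0.217
gripper_force: 50.0
```

>>> play_rows(
  increments=[
    [-0.1,0.04,-0.01,-0.001,0,0.013],
    [-0.19,0.08,-0.02,-0.003,0,0.025],
    [-0.29,0.12,-0.03,-0.004,0,0.038],
    [-0.38,0.16,-0.04,-0.006,0,0.05],
    [-0.48,0.2,-0.05,-0.007,0,0.063],
  ],
)

```text
time_s: 37.35
tcp_pos: [548.9, -6.8, 252.7]
tool_rot: [-2.95, -0.97, -0.153]
wrist_force: [0.3, -0.5, -2.3]
grip_width: 0.208
gripper_force: 50.0
```

>>> play_rows(
  increments=[
    [-0.09,0.05,-0.01,-0.001,0,0.013],
    [-0.18,0.1,-0.02,-0.003,0,0.025],
    [-0.26,0.14,-0.03,-0.004,0,0.038],
    [-0.35,0.19,-0.04,-0.006,0,0.05],
    [-0.44,0.24,-0.05,-0.007,0,0.063],
  ],
)

```text
time_s: 37.98
tcp_pos: [527.6, -52.5, 253.3]
tool_rot: [-3.042, -0.674, -0.159]
wrist_force: [-0.1, 0.2, -3.1]
grip_width: 0.21
gripper_force: 50.0
```

>>> play_rows(
  increments=[
    [-0.08,0.05,-0.01,-0.001,0,0.013],
    [-0.16,0.11,-0.02,-0.003,0,0.025],
    [-0.24,0.16,-0.03,-0.004,0,0.038],
    [-0.32,0.22,-0.03,-0.006,0,0.05],
    [-0.4,0.27,-0.04,-0.007,0,0.063],
  ],
)

```text
time_s: 38.6
tcp_pos: [502.5, -94.1, 253.0]
tool_rot: [-3.105, -0.37, -0.163]
wrist_force: [0.3, 0.3, -2.2]
grip_width: 0.214
gripper_force: 50.0
```

```bash
python3 - <<'E'
from h import *
stat(); bisc("wrist",[100],(150,0,500,160))
e,o=tipwp([*(BIN-38*bx),225],BA,6,0,(112,1,32)); print(e)
plan(arc(e,BA,6,4,e[2]+5,3))
E
```

```text
t 38.6 p [502.5 -94.1 253. ] psi 13.6 up 6.0 z [ 0.102  0.022 -0.995] q [-0.04  0.13  0.22  1.96 -0.08  0.96 -1.11] F [ 0.3  0.3 -2.2] w 19.7 g 50.0
wrist px 237 0 164 128 area 17112.0 [(100, [660.0, -60.0, 100.0])]
[ 377.43857026 -221.1191914   245.11751277]
[-0.36, 0.3, -0.03, -0.006, 0.0, 0.062]
[-0.31, 0.32, -0.02, -0.007, 0.0, 0.062]
[-0.27, 0.34, -0.02, -0.007, -0.0, 0.062]
[-0.23, 0.35, -0.02, -0.007, 0.0, 0.062]
```

>>> play_rows(
  increments=[
    [-0.07,0.06,0,-0.001,0,0.012],
    [-0.14,0.12,-0.01,-0.002,0,0.025],
    [-0.22,0.18,-0.02,-0.004,0,0.037],
    [-0.29,0.24,-0.02,-0.005,0,0.05],
    [-0.36,0.3,-0.03,-0.006,0,0.062],
  ],
)

```text
time_s: 39.28
tcp_pos: [474.5, -131.7, 252.3]
tool_rot: [-3.135, -0.065, -0.164]
wrist_force: [0.6, 0.4, -2.6]
grip_width: 0.212
gripper_force: 50.0
```

>>> play_rows(
  increments=[
    [-0.06,0.06,0,-0.001,0,0.012],
    [-0.12,0.13,-0.01,-0.003,0,0.025],
    [-0.19,0.19,-0.01,-0.004,0,0.037],
    [-0.25,0.26,-0.02,-0.006,0,0.05],
    [-0.31,0.32,-0.02,-0.007,0,0.062],
  ],
)

```text
time_s: 39.9
tcp_pos: [445.1, -165.0, 251.2]
tool_rot: [3.118, -0.242, 0.164]
wrist_force: [0.5, -0.3, -2.0]
grip_width: 0.218
gripper_force: 50.0
```

>>> play_rows(
  increments=[
    [-0.05,0.07,0,-0.001,0,0.012],
    [-0.11,0.14,-0.01,-0.003,0,0.025],
    [-0.16,0.2,-0.01,-0.004,0,0.037],
    [-0.22,0.27,-0.02,-0.006,0,0.05],
    [-0.27,0.34,-0.02,-0.007,0,0.062],
  ],
)

```text
time_s: 40.52
tcp_pos: [413.1, -194.4, 250.4]
tool_rot: [3.068, -0.543, 0.162]
wrist_force: [-0.8, -0.3, -3.0]
grip_width: 0.212
gripper_force: 50.0
```

>>> play_rows(
  increments=[
    [-0.05,0.07,0,-0.001,0,0.012],
    [-0.1,0.15,-0.01,-0.003,0,0.027],
    [-0.16,0.24,-0.01,-0.005,0,0.042],
    [-0.21,0.31,-0.02,-0.006,0,0.055],
    [-0.23,0.35,-0.02,-0.007,0,0.062],
  ],
)

```text
time_s: 41.15
tcp_pos: [379.4, -219.5, 250.1]
tool_rot: [2.989, -0.837, 0.158]
wrist_force: [-0.1, -0.0, -2.8]
grip_width: 0.21
gripper_force: 50.0
```

```bash
python3 - <<'E'
from h import *
stat(); bisc("wrist",[200],(150,0,500,160))
w=[tipwp([*(BIN+x*bx),z],BA,up,0,(112,1,32)) for x,z,up in ((-48,216,0),(-52,210,-12),(-54,207,-26),(-54,205,-42))]
plan(w)
E
```

```text
t 41.15 p [ 379.4 -219.5  250.1] psi -31.3 up 6.1 z [ 0.089 -0.059 -0.994] q [ 0.07 -0.02  0.38  2.13  0.03  0.93 -1.69] F [-0.1 -0.  -2.8] w 19.3 g 50.0
wrist px 237 0 164 129 area 17226.0 [(200, [486.0, -288.0, 200.0])]
[-0.08, 0.02, 0.01, 0.001, -0.034, 0.001]
[0.05, 0.0, -0.17, 0.0, -0.067, -0.0]
[0.1, 0.0, -0.23, 0.0, -0.078, 0.0]
[0.14, 0.0, -0.28, -0.0, -0.089, 0.0]
```

>>> play_rows(
  increments=[
    [-0.02,0,0,0,-0.008,0],
    [-0.04,0.01,0,0,-0.017,0],
    [-0.06,0.01,0.01,0,-0.025,0.001],
    [-0.08,0.02,0.01,0.001,-0.034,0.001],
  ],
)

```text
time_s: 41.7
tcp_pos: [372.1, -216.6, 248.0]
tool_rot: [3.024, -0.848, -0.004]
wrist_force: [0.9, 0.2, -3.3]
grip_width: 0.211
gripper_force: 50.0
```

>>> play_rows(
  increments=[
    [0.01,0,-0.04,0,-0.017,0],
    [0.02,0,-0.08,0,-0.034,0],
    [0.04,0,-0.13,0,-0.05,0],
    [0.05,0,-0.17,0,-0.067,0],
  ],
)

```text
time_s: 42.2
tcp_pos: [376.8, -219.5, 265.3]
tool_rot: [-2.955, 0.829, 0.316]
wrist_force: [0.0, 1.0, -2.2]
grip_width: 0.215
gripper_force: 50.0
```

>>> play_rows(
  increments=[
    [0.03,0,-0.08,0,-0.026,0],
    [0.06,0,-0.15,0,-0.052,0],
    [0.1,0,-0.23,0,-0.078,0],
    [0.1,0,-0.23,0,-0.078,0],
  ],
)

```text
time_s: 42.7
tcp_pos: [390.1, -227.6, 284.3]
tool_rot: [-2.839, 0.797, 0.661]
wrist_force: [-0.3, 0.6, -2.8]
grip_width: 0.218
gripper_force: 50.0
```

>>> play_rows(
  increments=[
    [0.04,0,-0.09,0,-0.03,0],
    [0.09,0,-0.19,0,-0.06,0],
    [0.14,0,-0.28,0,-0.089,0],
    [0.14,0,-0.28,0,-0.089,0],
    [0.14,0,-0.28,0,-0.089,0],
  ],
)

```text
time_s: 43.32
tcp_pos: [409.8, -239.9, 304.6]
tool_rot: [-2.662, 0.748, 1.023]
wrist_force: [-0.2, 0.9, -2.0]
grip_width: 0.215
gripper_force: 50.0
```

```bash
python3 - <<'E'
from h import *
import h
stat(); bisc("wrist",[200],(200,0,450,220))
p,r,_=cur()
w=[(p+[-15,10,0],ori(BA,-20)),(p+[-25,15,0],ori(BA,0))]
e=np.array([525,-17,190.])
h.cur=lambda: (w[-1][0],w[-1][1],None)
w2=arc(e,6,0,4,190,4)
plan(w+w2,(p,r))
E
```

```text
t 43.33 p [ 409.8 -239.9  304.6] psi -31.4 up -42.0 z [-0.572  0.348 -0.743] q [ 0.24  0.63  0.4   1.39 -0.16  1.9  -1.45] F [-0.2  0.9 -2. ] w 19.8 g 50.0
wrist px 200 120 11 19 area 112.5 [(200, [462.0, -191.0, 200.0])]
wrist px 394 69 56 55 area 2477.5 [(200, [413.0, -315.0, 200.0])]
[-0.13, -0.01, 0.12, 0.001, 0.122, 0.001]
[-0.1, 0.01, 0.04, 0.0, 0.111, -0.0]
[0.15, -0.58, 0.29, 0.0, 0.0, -0.052]
[0.17, -0.6, 0.29, 0.0, 0.0, -0.052]
[0.2, -0.62, 0.29, 0.0, 0.0, -0.052]
[0.22, -0.63, 0.29, 0.0, 0.0, -0.052]
```

The blade is empty again. Now back to the rest.

>>> play_rows(
  increments=[
    [-0.06,0,0.06,0,0.06,0],
    [-0.13,-0.01,0.12,0,0.122,0.001],
    [-0.13,-0.01,0.12,0,0.122,0.001],
  ],
)

```text
time_s: 43.75
tcp_pos: [392.8, -228.5, 307.2]
tool_rot: [-2.892, 0.817, 0.506]
wrist_force: [-0.3, -0.6, -1.2]
grip_width: 0.214
gripper_force: 50.0
```

>>> play_rows(
  increments=[
    [-0.05,0,0.02,0,0.055,0],
    [-0.1,0.01,0.04,0,0.111,0],
    [-0.1,0.01,0.04,0,0.111,0],
  ],
)

```text
time_s: 44.12
tcp_pos: [382.6, -223.1, 304.6]
tool_rot: [-3.023, 0.852, 0.005]
wrist_force: [0.4, -0.6, -1.1]
grip_width: 0.215
gripper_force: 50.0
```

>>> play_rows(
  increments=[
    [0.07,-0.29,0.15,0,0,-0.026],
    [0.15,-0.58,0.29,0,0,-0.052],
    [0.15,-0.58,0.29,0,0,-0.052],
  ],
)

```text
time_s: 44.5
tcp_pos: [430.9, -180.4, 273.0]
tool_rot: [3.084, -0.592, -0.013]
wrist_force: [-0.0, 0.4, -2.1]
grip_width: 0.218
gripper_force: 50.0
```

>>> play_rows(
  increments=[
    [0.08,-0.3,0.15,0,0,-0.026],
    [0.17,-0.6,0.29,0,0,-0.052],
    [0.17,-0.6,0.29,0,0,-0.052],
  ],
)

```text
time_s: 44.88
tcp_pos: [468.3, -130.3, 243.5]
tool_rot: [3.123, -0.337, -0.012]
wrist_force: [-0.5, -1.0, -2.0]
grip_width: 0.216
gripper_force: 50.0
```

>>> play_rows(
  increments=[
    [0.1,-0.31,0.15,0,0,-0.026],
    [0.2,-0.62,0.29,0,0,-0.052],
    [0.2,-0.62,0.29,0,0,-0.052],
  ],
)

```text
time_s: 45.25
tcp_pos: [500.9, -73.4, 214.5]
tool_rot: [-3.14, 0.08, 0.011]
wrist_force: [-0.1, -1.0, -2.3]
grip_width: 0.212
gripper_force: 50.0
```

>>> play_rows(
  increments=[
    [0.11,-0.31,0.15,0,0,-0.026],
    [0.22,-0.63,0.29,0,0,-0.052],
    [0.22,-0.63,0.29,0,0,-0.052],
  ],
)

```text
time_s: 45.62
tcp_pos: [525.8, -11.3, 185.4]
tool_rot: [-3.135, -0.177, 0.011]
wrist_force: [-0.5, -0.6, -2.1]
grip_width: 0.211
gripper_force: 50.0
```

```bash
python3 - <<'E'
from h import *
stat()
b,ct=grab("top","t7"); hsv=cv2.cvtColor(b,cv2.COLOR_BGR2HSV); m=cv2.inRange(hsv,(5,90,40),(25,255,255))
for c in cv2.findContours(m,0,2)[0]:
    if cv2.contourArea(c)>60:
        (x,y),rr=cv2.minEnclosingCircle(c); P=ray(ct,(x,y),50)[0]; d=P[:2]-BIN
        if x<280 and 190<y<345 or 380<x<560: print((round(x),round(y),round(rr)),cv2.contourArea(c),P.round(),"bin",round(d@bx),round(d@[-bx[1],bx[0]]))
g=np.array([533.5,-16.5])
plan([([*g,110],ori(6)),([*g,55],ori(6)),([*g,39],ori(6))])
E
```

```text
t 45.62 p [525.8 -11.3 185.4] psi 6.5 up -0.4 z [-0.007  0.001 -1.   ] q [-0.17  0.3   0.17  1.91 -0.06  0.94 -1.43] F [-0.5 -0.6 -2.1] w 19.4 g 50.0
(488, 350, 28) 2209.0 [ 312. -341.   50.] bin -145 -136
(475, 250, 21) 1000.5 [ 544. -329.   50.] bin 45 -4
(42, 230, 43) 3480.0 [614. 702.  50.] bin -435 911
(152, 220, 28) 1185.5 [635. 439.  50.] bin -279 698
[0.08, 0.04, 0.76, -0.0, 0.002, 0.001]
[0.0, 0.0, 0.55, 0.0, 0.0, 0.0]
[0.0, 0.0, 0.16, 0.0, 0.0, 0.0]
```

Both biscuits are in the bin: the orange patch there grew from 700 to 1000 px, and none is left on the sheet. I'll lower the turner onto the rest at the pose it was picked up from.

>>> play_rows(
  increments=[
    [0.04,0.02,0.37,0,0.001,0],
    [0.08,0.04,0.76,0,0.002,0.002],
    [0.08,0.04,0.76,0,0.002,0.002],
    [0.08,0.04,0.76,0,0.002,0.002],
  ],
)

```text
time_s: 46.18
tcp_pos: [534.5, -20.2, 112.3]
tool_rot: [3.137, 0.152, 0.004]
wrist_force: [0.9, 0.1, -1.5]
grip_width: 0.215
gripper_force: 50.0
```

>>> play_rows(
  increments=[
    [0,0,0.2,0,0,0],
    [0,0,0.4,0,0,0],
    [0,0,0.55,0,0,0],
    [0,0,0.55,0,0,0],
  ],
)

```text
time_s: 46.68
tcp_pos: [533.7, -19.9, 56.3]
tool_rot: [3.138, 0.153, 0.002]
wrist_force: [-0.1, -0.4, -1.3]
grip_width: 0.212
gripper_force: 50.0
```

```bash
python3 - <<'E'
from h import *
stat(); plan([([534,-16.5,38.5],ori(6))])
E
```

```text
t 46.67 p [533.7 -19.9  56.3] psi 5.6 up 0.1 z [ 0.001 -0.    -1.   ] q [-0.14  0.5   0.15  1.98 -0.12  0.66 -1.38] F [-0.1 -0.4 -1.3] w 19.5 g 50.0
[0.01, -0.03, 0.18, 0.0, -0.0, -0.002]
```

>>> play_rows(
  increments=[
    [0,-0.03,0.03,0,0,-0.001],
    [0.01,-0.06,0.08,0,0,-0.002],
    [0.01,-0.06,0.12,0,0,-0.002],
    [0.01,-0.06,0.16,0,0,-0.002],
    [0.01,-0.06,0.18,0,0,-0.002],
  ],
)

```text
time_s: 47.3
tcp_pos: [534.0, -14.0, 37.9]
tool_rot: [3.137, 0.162, 0.002]
wrist_force: [-1.8, -0.3, 2.7]
grip_width: 0.216
gripper_force: 50.0
```

```bash
python3 - <<'E'
from h import *
stat()
E
```

```text
t 47.3 p [534.  -14.   37.9] psi 5.9 up 0.1 z [ 0.001 -0.    -1.   ] q [-0.14  0.54  0.14  1.99 -0.12  0.63 -1.38] F [-1.8 -0.3  2.7] w 19.9 g 50.0
```

Contact is light, at about 4 N. Release and rise.

>>> play_rows(
  increments=[
    [0,0,0,0,0,0],
    [0,0,0,0,0,0],
    [0,0,0,0,0,0],
    [0,0,0,0,0,0],
    [0,0,0,0,0,0],
  ],
  claw=0.4,
)

```text
time_s: 47.92
tcp_pos: [534.4, -13.9, 38.4]
tool_rot: [3.137, 0.163, 0.003]
wrist_force: [0.1, -0.6, -0.6]
grip_width: 0.598
gripper_force: 0.0
```

>>> play_rows(
  increments=[
    [0,0,-0.1,0,0,0],
    [0,0,-0.3,0,0,0],
    [0,0,-0.6,0,0,0],
    [0,0,-0.95,0,0,0],
    [0,0,-0.95,0,0,0],
  ],
)

```text
time_s: 48.55
tcp_pos: [536.8, -13.9, 136.8]
tool_rot: [3.137, 0.162, 0.013]
wrist_force: [0.3, 0.3, -0.5]
grip_width: 0.599
gripper_force: 0.0
```

>>> play_rows(
  increments=[
    [0,0,-0.4,0,0,0],
    [0,0,-0.3,0,0,0],
  ],
)

```text
time_s: 48.8
tcp_pos: [536.8, -13.9, 166.3]
tool_rot: [3.137, 0.162, 0.014]
wrist_force: [-0.3, 0.5, -0.1]
grip_width: 0.6
gripper_force: 0.0
```

```bash
python3 - <<'E'
from h import *
stat()
a,cm=grab("wrist"); b,ct=grab("top","t8"); cv2.imwrite("pics/v13.png",np.hstack([cv2.resize(a,(400,300)),cv2.resize(b[150:360,360:640],(400,300))]))
# lid pose: top edge estimate
print("lid edge px expected top:",proj(ct,np.r_[BIN+bx*(75+156*np.cos(np.pi-1.92)*1),171+156*np.sin(1.92)]), "scene:",proj(viewer.camera_model("scene"),np.r_[BIN+bx*(75+156*np.cos(np.pi-1.92)),171+156*np.sin(1.92)]))
E
```

```text
t 48.8 p [536.8 -13.9 166.3] psi 5.9 up 0.5 z [ 0.009  0.    -1.   ] q [-0.17  0.34  0.18  1.92 -0.08  0.89 -1.42] F [-0.3  0.5 -0.1] w 55.2 g 0.0
lid edge px expected top: [[533.95648392 183.78575825]] scene: [[183.78747108 275.74914834]]
```

View pics/v13.png

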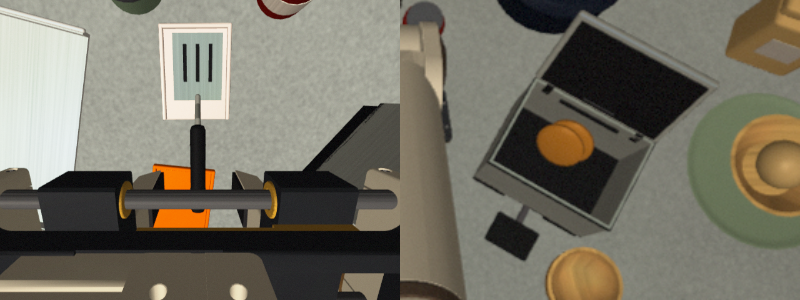

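Both biscuits are in the bin, at (565,142) in the right half of the view, and the turner lies flat on its white rest. Next I'll reach over the open lid and pull it forward from behind.

```bash
python3 - <<'E'
from h import *
e=BIN+bx*172; print(e)
w=arc([*e,0],BA,0,6,430,4)
w+=[([*e,340],ori(BA)),([*e,283],ori(BA))]
for q,_ in w: print(np.round(q))
plan(w)
E
```

```text
[ 653.49703267 -392.12557583]
[568. -64. 229.]
[ 598. -120.  296.]
[ 622. -181.  363.]
[ 640. -247.  430.]
[ 650. -318.  430.]
[ 653. -392.  430.]
[ 653. -392.  340.]
[ 653. -392.  283.]
[0.29, 0.53, -0.67, 0.0, -0.0, 0.035]
[0.3, 0.56, -0.67, 0.0, 0.0, 0.035]
[0.31, 0.58, -0.67, 0.0, 0.0, 0.035]
[0.32, 0.61, -0.67, 0.0, 0.0, 0.035]
[0.33, 0.63, 0.0, 0.0, 0.0, 0.035]
[0.35, 0.66, 0.0, 0.0, 0.0, 0.035]
[0.0, 0.0, 0.9, 0.0, 0.0, -0.0]
[0.0, 0.0, 0.57, 0.0, 0.0, 0.0]
```

>>> play_rows(
  increments=[
    [0,0,-0.5,0,0,0],
    [0.15,0.27,-0.6,0,0,0.017],
    [0.29,0.53,-0.67,0,0,0.035],
    [0.29,0.53,-0.67,0,0,0.035],
  ],
  claw=1,
  force=30,
)

```text
time_s: 49.4
tcp_pos: [568.5, -66.2, 229.6]
tool_rot: [3.14, -0.016, 0.002]
wrist_force: [-0.5, -0.1, -0.2]
grip_width: 0.217
gripper_force: 0.0
```

>>> play_rows(
  increments=[
    [0.15,0.28,-0.4,0,0,0.017],
    [0.3,0.56,-0.67,0,0,0.035],
    [0.3,0.56,-0.67,0,0,0.035],
  ],
)

```text
time_s: 49.78
tcp_pos: [598.6, -122.2, 298.4]
tool_rot: [3.134, -0.187, 0.006]
wrist_force: [0.1, 0.5, -0.5]
grip_width: 0.003
gripper_force: 0.0
```

>>> play_rows(
  increments=[
    [0.15,0.29,-0.4,0,0,0.017],
    [0.31,0.58,-0.67,0,0,0.035],
    [0.31,0.58,-0.67,0,0,0.035],
  ],
)

```text
time_s: 50.15
tcp_pos: [621.9, -182.8, 364.6]
tool_rot: [3.12, -0.358, 0.004]
wrist_force: [0.4, 0.6, -0.5]
grip_width: 0.009
gripper_force: 0.0
```

>>> play_rows(
  increments=[
    [0.16,0.3,-0.4,0,0,0.017],
    [0.32,0.61,-0.67,0,0,0.035],
    [0.32,0.61,-0.67,0,0,0.035],
  ],
)

```text
time_s: 50.52
tcp_pos: [638.8, -249.1, 431.0]
tool_rot: [3.096, -0.529, 0.002]
wrist_force: [0.2, 0.5, -0.1]
grip_width: 0.003
gripper_force: 0.0
```

>>> play_rows(
  increments=[
    [0.16,0.31,0,0,0,0.017],
    [0.33,0.63,0,0,0,0.035],
    [0.33,0.63,0,0,0,0.035],
  ],
)

```text
time_s: 50.9
tcp_pos: [648.2, -318.5, 427.4]
tool_rot: [-3.062, 0.698, 0.007]
wrist_force: [-0.0, 0.6, 0.0]
grip_width: 0.006
gripper_force: 0.0
```

>>> play_rows(
  increments=[
    [0.17,0.33,0,0,0,0.017],
    [0.35,0.66,0,0,0,0.035],
    [0.35,0.66,0,0,0,0.035],
    [0.35,0.66,0,0,0,0.035],
  ],
)

```text
time_s: 51.4
tcp_pos: [653.3, -389.6, 429.9]
tool_rot: [-3.019, 0.856, 0.001]
wrist_force: [0.1, 0.1, -0.0]
grip_width: 0.004
gripper_force: 0.0
```

```bash
python3 - <<'E'
from h import *
stat(); p,_,_=cur(); d=p[:2]-BIN; print("bin",d@bx,d@[-bx[1],bx[0]])
e=BIN+bx*172; plan([([*e,340],ori(BA)),([*e,283],ori(BA))])
sc=viewer.camera_model("scene"); print(proj(sc,p), proj(sc,[p[0],p[1],283]))
a,_=grab("scene"); cv2.imwrite("pics/v14.png",a)
E
```

```text
t 51.4 p [ 653.3 -389.6  429.9] psi -31.7 up -0.1 z [ 0.001  0.003 -1.   ] q [ 0.3   0.64  0.43  0.9  -0.25  1.65 -1.49] F [ 0.1  0.1 -0. ] w 0.4 g 0.0
bin 170.51891852394044 2.046536678365399
[0.02, 0.02, 0.9, -0.001, 0.0, -0.0]
[0.0, 0.0, 0.57, 0.0, 0.0, 0.0]
[[172.60676358 216.31516701]] [[194.76395442 315.59622291]]
```

View pics/v14.png

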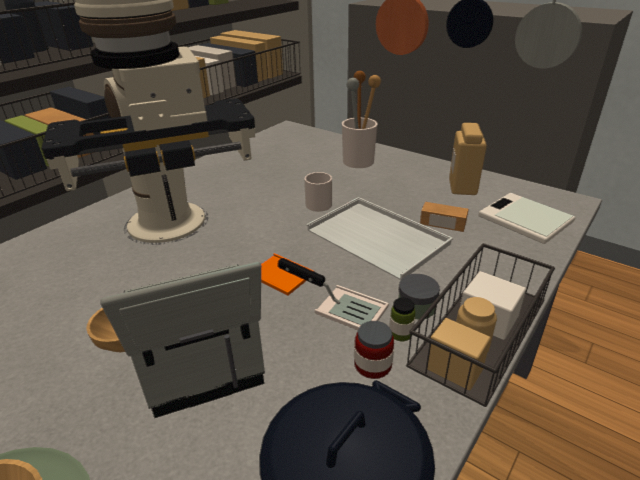

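The sheet is empty, the lid stands open with its edge at (186,277), and the gripper is above and behind it. I'll descend and pull it forward.

>>> play_rows(
  increments=[
    [0.01,0.01,0.45,0,0,0],
    [0.02,0.02,0.9,0,0,0],
    [0.02,0.02,0.9,0,0,0],
  ],
)

```text
time_s: 51.82
tcp_pos: [652.5, -391.3, 336.9]
tool_rot: [-3.018, 0.857, 0.01]
wrist_force: [0.6, 0.9, -0.6]
grip_width: 0.004
gripper_force: 0.0
```

>>> play_rows(
  increments=[
    [0,0,0.3,0,0,0],
    [0,0,0.57,0,0,0],
    [0,0,0.57,0,0,0],
  ],
)

```text
time_s: 52.2
tcp_pos: [653.8, -393.6, 284.5]
tool_rot: [-3.02, 0.859, -0.0]
wrist_force: [0.3, 0.2, -0.1]
grip_width: 0.007
gripper_force: 0.0
```

>>> play_rows(
  increments=[
    [-0.08,0,0,0,0,0],
    [-0.18,0,0,0,0,0],
    [-0.28,0,0,0,0,0],
    [-0.38,0,0,0,0,0],
    [-0.48,0,0,0,0,0],
  ],
)

```text
time_s: 52.82
tcp_pos: [612.1, -369.6, 284.9]
tool_rot: [-3.021, 0.862, -0.004]
wrist_force: [1.0, -0.5, 0.4]
grip_width: 0.004
gripper_force: 0.2
```

>>> play_rows(
  increments=[
    [-0.1,0,0,0,0,0],
    [-0.2,0,0,0,0,0],
    [-0.3,0,0,0,0,0],
    [-0.4,0,0,0,0,0],
    [-0.5,0,0,0,0,0],
  ],
)

```text
time_s: 53.45
tcp_pos: [569.6, -343.2, 284.3]
tool_rot: [-3.021, 0.862, -0.002]
wrist_force: [0.6, -0.0, -0.1]
grip_width: 0.006
gripper_force: 0.1
```

```bash
python3 - <<'E'
from h import *
stat(); p,_,_=cur(); d=p[:2]-BIN; print("bin",d@bx,d@[-bx[1],bx[0]])
E
```

```text
t 53.45 p [ 569.6 -343.2  284.3] psi -31.9 up 0.1 z [ 0.002 -0.    -1.   ] q [ 0.2   0.47  0.43  1.47 -0.2   1.24 -1.47] F [ 0.6 -0.  -0.1] w 0.5 g 0.1
bin 74.9373343249817 -2.3068534329486283
```

>>> play_rows(
  increments=[
    [-0.08,0,0,0,0,0],
    [-0.16,0,0,0,0,0],
    [-0.25,0,0,0,0,0],
    [-0.34,0,0,0,0,0],
    [-0.42,0,0,0,0,0],
  ],
)

```text
time_s: 54.08
tcp_pos: [534.0, -321.1, 284.3]
tool_rot: [-3.02, 0.862, -0.003]
wrist_force: [-0.1, -0.1, -0.3]
grip_width: 0.005
gripper_force: 0.0
```

>>> play_rows(
  increments=[
    [0.1,0,-0.1,0,0,0],
    [0.2,0,-0.5,0,0,0],
    [0.2,0,-1.0,0,0,0],
    [0.2,0,-1.0,0,0,0],
    [0.2,0,-1.0,0,0,0],
  ],
)

```text
time_s: 54.7
tcp_pos: [551.1, -331.8, 384.1]
tool_rot: [-3.02, 0.862, -0.003]
wrist_force: [0.3, 0.4, 0.6]
grip_width: 0.006
gripper_force: 0.0
```

>>> play_rows(
  increments=[
    [0,0,-0.3,0,0,0],
    [0,0,-0.6,0,0,0],
    [0,0,-0.6,0,0,0],
    [0,0,-0.6,0,0,0],
    [0,0,-0.6,0,0,0],
  ],
)

```text
time_s: 55.32
tcp_pos: [550.8, -331.4, 442.4]
tool_rot: [-3.02, 0.862, 0.002]
wrist_force: [0.1, 0.7, 0.2]
grip_width: 0.01
gripper_force: 0.0
```

>>> play_rows(
  increments=[
    [0,0,0,0,0,0],
    [0,0,0,0,0,0],
    [0,0,0,0,0,0],
    [0,0,0,0,0,0],
    [0,0,0,0,0,0],
  ],
)

```text
time_s: 55.95
tcp_pos: [551.3, -332.0, 444.4]
tool_rot: [-3.021, 0.862, -0.003]
wrist_force: [0.0, -0.1, -0.4]
grip_width: 0.007
gripper_force: 0.0
```

>>> play_rows(
  increments=[
    [0,0,0,0,0,0],
    [0,0,0,0,0,0],
    [0,0,0,0,0,0],
    [0,0,0,0,0,0],
    [0,0,0,0,0,0],
  ],
)

```text
time_s: 56.58
tcp_pos: [551.3, -331.9, 444.3]
tool_rot: [-3.021, 0.862, -0.003]
wrist_force: [-0.8, 0.8, -0.3]
grip_width: 0.005
gripper_force: 0.0
```

>>> play_rows(
  increments=[
    [0,0,0,0,0,0],
    [0,0,0,0,0,0],
    [0,0,0,0,0,0],
    [0,0,0,0,0,0],
    [0,0,0,0,0,0],
  ],
)

```text
time_s: 57.2
tcp_pos: [551.3, -332.0, 444.3]
tool_rot: [-3.021, 0.862, -0.003]
wrist_force: [0.7, -0.5, -0.1]
grip_width: 0.004
gripper_force: 0.0
```

>>> play_rows(
  increments=[
    [0,0,0,0,0,0],
    [0,0,0,0,0,0],
    [0,0,0,0,0,0],
    [0,0,0,0,0,0],
    [0,0,0,0,0,0],
  ],
)

```text
time_s: 57.82
tcp_pos: [551.3, -332.0, 444.3]
tool_rot: [-3.021, 0.862, -0.003]
wrist_force: [0.5, -0.5, -1.0]
grip_width: 0.005
gripper_force: 0.0
```

```bash
python3 - <<'E'
from h import *
stat()
a,cm=grab("scene","s9"); o=cv2.imread("pics/scene0.png")
# compare lid region with the shut lid at the start
d=cv2.absdiff(a,o).max(2)
R0=d[280:400,125:265]; print("bin region changed frac vs start",(R0>40).mean()); v=cv2.imread("pics/v14.png"); print("same for open lid",(cv2.absdiff(v,o).max(2)[280:400,125:265]>40).mean())
for n,(x0,y0,x1,y1) in dict(turner=(270,250,395,330),jars=(350,265,445,380),sheet=(300,195,460,275),mug=(300,165,340,215),box=(415,200,470,232),bowl=(85,300,125,350)).items(): print(n,(d[y0:y1,x0:x1]>40).mean().round(3))
E
```

```text
t 57.83 p [ 551.3 -332.   444.3] psi -31.9 up 0.1 z [ 0.002 -0.    -1.   ] q [ 0.19  0.37  0.46  1.27 -0.16  1.54 -1.51] F [ 0.5 -0.5 -1. ] w 0.4 g 0.0
bin region changed frac vs start 0.0
same for open lid 0.3304166666666667
turner 0.006
jars 0.003
sheet 0.07
mug 0.0
box 0.0
bowl 0.0
```

The bin region matches the start picture, so the lid is shut. The turner, jars, mug, box and bowl haven't changed, and the sheet differs only where the biscuits were. I'll wait a second for everything to settle, then hand in.

>>> play_rows(
  increments=[
    [0,0,0,0,0,0],
    [0,0,0,0,0,0],
    [0,0,0,0,0,0],
    [0,0,0,0,0,0],
    [0,0,0,0,0,0],
  ],
)

```text
time_s: 58.5
tcp_pos: [551.3, -332.0, 444.4]
tool_rot: [-3.021, 0.862, -0.003]
wrist_force: [0.2, 0.1, -0.6]
grip_width: 0.002
gripper_force: 0.0
```

>>> play_rows(
  increments=[
    [0,0,0,0,0,0],
    [0,0,0,0,0,0],
    [0,0,0,0,0,0],
    [0,0,0,0,0,0],
    [0,0,0,0,0,0],
  ],
)

```text
time_s: 59.12
tcp_pos: [551.3, -331.9, 444.3]
tool_rot: [-3.021, 0.862, -0.003]
wrist_force: [-0.3, 0.1, -0.3]
grip_width: 0.004
gripper_force: 0.0
```

```bash
python3 -c "
from bench import hand_in; print(hand_in())"
```

```text
the job is handed in; nothing more can be done
None
```

The job is done and handed in at 59 s: both biscuits on the sheet are in the bin, the turner lies flat on its white rest, the lid is shut, and the camera check showed nothing else on the worktop had moved.

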